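# Set the counter gauge with its setting blade

### The job

The gauge that sizes the bao counters has been left too tight, and its drive has slack. Crank the handwheel counter-clockwise to back the sliding jaw off at least 5 mm past the red line on the scale, then come back clockwise until its pointer stands on the red line, so that the slack stays taken up by the clockwise turn. Then slide the setting blade, nose first and standing on its long edge on the bed, between jaw and sprung pad until it meets the end stop, where it should pass with a light drag; leave it there with the setting unchanged, and leave the other things on the bench where they lie.

Things in the scene. Friction and masses are not known exactly. Their poses are not given: they have to be found in the camera images.
- gauge: Counter gauge, fixed: grey bed 120 (x) x 310 (y) x 20 mm, origin at the centre of its underside, z up. From -y to +y: steel fixed jaw (y -152 to -130, 60 mm high), brass sprung pad, gap, sliding jaw, bevel box (y 62 to 148, 61 mm high) with handwheel on top. The blade enters the gap along +x, from the -x side. White scale with ticks each 5 mm on the bed's +x side.
- red_line (a point): Red line on the white scale on the bed's top (gauge frame x 52, y -79 mm). The sliding jaw's black pointer stands over it when the jaw joint reads 0.011.
- jaw (a joint): Sliding jaw, steel: gap in m from its face to the relaxed pad; face at y = -0.120 + value (gauge frame). 0 shut, 0.035 limit; starts at 0.001 to 0.005; on the red line at 0.011 (within 2 mm is on it). Slack taken up, it moves 4 mm per rad (25 mm a turn) of the handwheel: counter-clockwise from above opens (to +y), clockwise closes. It stays where it is left.
- wheel (a joint): Slack between handwheel and screw, in rad, 0 to 0.7: 0 = taken up by clockwise (closing) turning, 0.7 = taken up by counter-clockwise (opening) turning. In between the handwheel turns freely without moving the jaw. Starts anywhere. Counts as taken up clockwise below 0.25.
- wheel_axis (a point): Point on the upright axis of the handwheel (dark steel disc, radius 50 mm, z 68 to 78 mm over the bench), 105 mm over the bench; 105 mm towards +y from the gauge's origin.
- handle_mid (a point): Middle of the upright turned mahogany handle of the handwheel: 18 mm across, 45 mm high (z 80 to 125 mm over the bench), this point 104.5 mm up; it stands 38 mm from the wheel's axis and spins freely on its pin, so it can be held while it is cranked round. About 3 N at the handle turn the wheel.
- pad (a joint): Press of the sprung brass pad (towards -y), m, 0 relaxed (face at gauge y = -120 mm) to 0.007. Spring 1 N plus 0.5 N a mm. Blade in and jaw on the line: about 3 mm (0.5 to 5.8 passes). Pad and sliding jaw span gauge x 0 to 30, about 35 mm high over the bed; flared lips at x -10 to 0 widen the mouth 5 mm on each side.
- blade: Setting blade, loose, about 0.1 kg, standing on its long edge, 90 mm long along its own x, origin at the centre of its underside. Mahogany handle x -45 to 0 mm: 22 wide (y), 40 high. Aluminium blade x 0 to 45 mm: 14 thick (y), 28 high, nose tapering from x = 30 mm to a rounded 6 mm tip. Undersides of both are level.
- blade_tip (a point): Tip of the blade's nose, at its underside, x = 45 mm in the blade's frame. In place it is at the end stop (within 6 mm).
- gap_stop (a point): Point on the brass end stop's face behind the gap, at the bed's top, in the middle of the blade's place (gauge frame x 36, y -116, z 20 mm). The stop is 34 mm high and spans y -132 to -100.
- mallet: Bystander: mahogany mallet, head 65 x 115 x 70 mm, handle 190 mm; origin under the head's centre.
- square: Bystander: flat brass try square 110 x 160 x 14 mm; origin under the middle of its stock.
- scoop: Bystander: round cedar scoop, bowl 74 mm across, 32 mm high, handle to -x; origin under the bowl.
- counter0: Bystander: polished green malachite counter, 28 mm across, 12 mm high; origin under its centre.
- counter1: Bystander: polished green malachite counter, 28 mm across, 12 mm high; origin under its centre.
- counter2: Bystander: polished green malachite counter, 28 mm across, 12 mm high; origin under its centre.
- counter3: Bystander: polished green malachite counter, 28 mm across, 12 mm high; origin under its centre.
Not all that is in view belongs to the job. Of the things that look like the blade, the middle-sized one is meant.

How it is judged:
By the outcome, as a careful person would: the job done as asked, in the order asked, and still so for the second after the job is handed in, with the robot touching nothing.
It also fails if it takes over 64 s, if anything falls off the work surface, if the arm or the gripper's body presses on something with over 40 N, if the wrist force passes 120 N, or if a joint passes its speed limit or range.

### The arm

A 7-joint arm with a two-finger parallel gripper is mounted at the origin on the work surface. World frame = base frame: x ahead of the robot, y to its left, z up, the work surface at z = 0. Lengths are in m, angles in degrees, forces in N, time in s.
With the tool pointing down it reaches from about 0.4 to 0.85 m from the base axis. Payload 4.5 kg.
Tool frame: the origin (TCP) lies at the very end of the fingers, on their centre line; the grasp point (between the pads) lies manip.pinch_z behind it (manip.pinch_z is the distance from the TCP to the grasp point, in m); y points along the fingers, x is the direction in which the jaws open and shut, and the axes are right-handed (so a half turn about y gives the same grasp; the last joint's range is limited). The gripper opens to 85 mm and grips with 20 to 120 N. Pads are 22 mm wide; open, the fingers measure 114 mm over their backs; the gripper's body (76 mm by 85 mm) begins 54 mm behind the grasp point. The pads swing forward as they close: fully open they stand 13 mm farther back than shut.
Start: joints at [-63.782, 39.483, -11.15, 89.685, 9.013, 51.709, -12.324], TCP at [0.257, 0.57, 0.231] pointing down, gripper open.
Joint ranges: [-172.22, 172.22], [-26.19, 119.32], [-84.43, 86.54], [7.71, 146.69], [-57.33, 237.33], [2.42, 119.75], [-152.13, 152.13]. Speed limits (degrees/s): [147.25, 147.25, 180, 180, 180, 180, 180].

### API

Orientations are given as [roll, pitch, yaw] about the fixed x, y, z axes, in that order (R = Rz(yaw) Ry(pitch) Rx(roll)).
In Python, from cell import manip gives the robot as it stands. The module is installed in compiled form; this text tells all that it offers.
- The arm moves only by the tool step_arm, never from a script. Its argument "rows" is a list of rows, each an object with "travel": the shift along the tool's x, y, z in mm, a list of three; "yaw": the turn about the tool's y in degrees. In form: [{"travel": [dx, dy, dz], "yaw": yaw}, ...]. A call has 1 to 8 rows; each row shifts and turns the commanded pose from where the row before left it, along the tool's axes as they then stand; what a row does not reach is not made up. A row lasts 1/10 s, in which the tool goes at most 50 mm and 8.59 degrees, less where a joint would pass 70% of its speed; a pose out of reach is approached as far as the arm can. A call is refused whole if a number of a shift passes 50 or a number of a turn 8.59, either way. A call with a gripper value outside its range is refused whole. "grip" is the gripper's target within -1 to 1 (shut at 1, half-way at 0, fully open at -1), set as the call begins (left out, the last holds). The fingers move at their own pace and stop on an object; the grip force is fixed at half the most. Time passes only in rows, so rows that do not move let the fingers close. It gives the time, the measured TCP pose, the force and the opening at its end, in the units of the state.
- manip.get_obs(): the state, without advancing time (a new reading comes with each control period).
- manip.camera(name): name is "scene" or "top"; returns the picture (384x512x3 uint8, red, green, blue); there is no depth.
- manip.camera_info(name): a dict with "intrinsics" (3x3 intrinsics, pixels), "D" ([k1, k2, p1, p2, k3] as OpenCV has them; the pictures are not rectified), "position" and "orientation" of the camera in the world. Camera axes: x right, y down, z forward; pixel columns grow to the right and rows downward; lengths in m; the calibration is good to about 2 mm. A picture is of the moment at which its call begins. camera_info takes no time and is no camera call.
- manip.job_done(): hands the job in, once; it reports no verdict.
The state is a dict: "time_s": time; "joint_positions": joint angles; "joint_velocities": joint speeds; "effort": joint torques, N m; "tool_pos": TCP position; "tcp_rot": TCP orientation; "ft_force": force on the tool from outside, world axes, zero at the start; "ft_torque": the same for the moment, N m; "width": opening from 0.0 (shut) to 1.0 (fully open).
Only numpy, scipy, OpenCV 4.12 (cv2) and the standard library are available. Lean on these libraries where they do the work, as an engineer would, in place of code of your own. Each camera call takes 0.05 s, during which the arm holds its last target.

## Working session

There is one attempt and no reset: what is moved stays moved. The work goes in short steps, Python scripts to look and compute and a tool call to move; the robot and the scene stay as the last step left them, time stands still between calls to the robot, and variables do not carry over. Pictures are saved under pics/ and viewed, and the job is handed in when it is done.

Besides the shell and the picture viewer there is one more tool, called after "Emit:" by a JSON object that holds its "api" and its "payload", one argument or row to a line. step_arm: Moves the arm, as the interface text tells. Its arguments: {"type":"object","properties":{"rows":{"type":"array"},"grip":{"type":"number"}},"required":["rows"]}

```bash
ls; mkdir -p pics; python3 - <<'E'
from cell import manip
import cv2
print(manip.get_obs()); print(manip.pinch_z)
for n in ("scene","top"):
    print(n,manip.camera_info(n))
    cv2.imwrite(f"pics/{n}0.png",cv2.cvtColor(manip.camera(n),cv2.COLOR_RGB2BGR))
E
```

```text
pics
{'time_s': 0.0, 'joint_positions': array([-63.78233114,  39.53359234, -11.14313205,  89.74349665,
         9.01169736,  51.71035336, -12.32518841]), 'joint_velocities': array([-0.08825492,  0.06802498, -0.09347018, -0.05055875,  0.06084539,
        0.00394166, -0.07437856]), 'effort': array([ 3.08113958e-04, -5.39610779e+01, -1.26624450e+00, -1.58541816e+01,
        9.15382669e-03,  9.51078575e-03,  3.96323529e-06]), 'tool_pos': array([0.25680245, 0.56910063, 0.23048524]), 'tcp_rot': array([-90.00807463,   0.1054698 ,  65.72083123]), 'ft_force': array([ 0.59255938, -0.0549403 ,  0.57029702]), 'ft_torque': array([ 0.04172875, -0.04808603, -0.0057085 ]), 'width': 1.0009087982585274}
0.0187
scene {'intrinsics': array([[472.09819073,   0.        , 256.86492081],
       [  0.        , 472.09819073, 191.57927288],
       [  0.        ,   0.        ,   1.        ]]), 'D': array([-0.01255745,  0.        ,  0.        ,  0.        ,  0.        ]), 'position': array([1.53344624, 0.14585085, 1.25123319]), 'orientation': array([-140.37508774,    0.55560459,   99.94561559])}
top {'intrinsics': array([[366.04304846,   0.        , 255.78004648],
       [  0.        , 366.04304846, 189.21356035],
       [  0.        ,   0.        ,   1.        ]]), 'D': array([-0.04327594,  0.        ,  0.        ,  0.        ,  0.        ]), 'position': array([ 3.86520483e-01, -9.75839712e-05,  9.98527773e-01]), 'orientation': array([-168.36636096,    0.27453584,  -95.92056593])}
```

View pics/scene0.png

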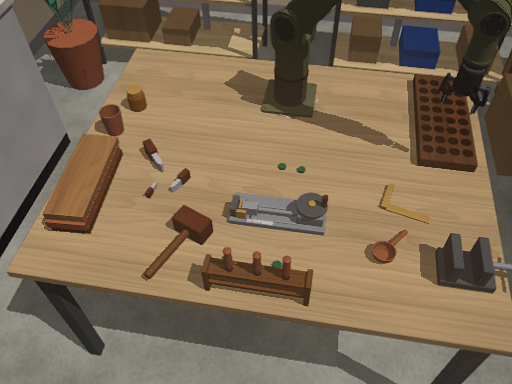

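View pics/top0.png

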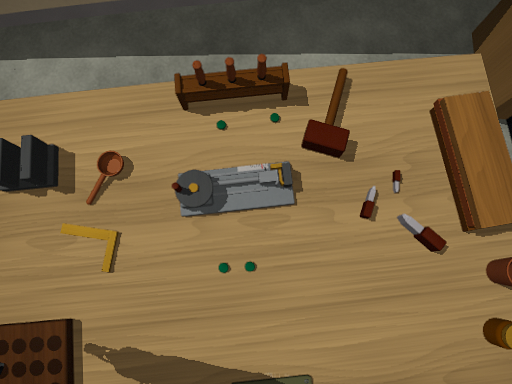

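```bash
cat > h.py <<'E'
import numpy as np, cv2
from scipy.spatial.transform import Rotation as Ro
from cell import manip
def cam(n):
    i=manip.camera_info(n); return i["intrinsics"],i["D"],np.array(i["position"]),Ro.from_euler("xyz",i["orientation"],degrees=True).as_matrix()
def ray(n,px):
    K,D,p,R=cam(n); u=cv2.undistortPoints(np.array(px,float).reshape(-1,1,2),K,D).reshape(-1,2)
    d=np.c_[u,np.ones(len(u))]@R.T; return p,d
def plane(n,px,z):
    p,d=ray(n,px); t=(z-p[2])/d[:,2]; return p+t[:,None]*d
def proj(n,P):
    K,D,p,R=cam(n); P=np.array(P,float).reshape(-1,3)
    return cv2.projectPoints(P,cv2.Rodrigues(R.T)[0],-R.T@p,K,D)[0].reshape(-1,2)
def snap(n,f):
    im=cv2.cvtColor(manip.camera(n),cv2.COLOR_RGB2BGR); cv2.imwrite(f"pics/{f}.png",im); return im
def crop(im,x,y,w,h,s,f):
    cv2.imwrite(f"pics/{f}.png",cv2.resize(im[y:y+h,x:x+w],None,fx=s,fy=s,interpolation=cv2.INTER_CUBIC))
E
python3 - <<'E'
from h import *
t=cv2.imread("pics/top0.png"); s=cv2.imread("pics/scene0.png")
crop(t,165,145,140,80,5,"t1"); crop(t,345,160,110,100,5,"t2"); crop(s,215,180,130,70,6,"s1")
for n in ("top","scene"):
    K,D,p,R=cam(n); print(n,R[:,2])
E
```

```text
top [ 0.20106145 -0.01613235 -0.97944578]
scene [-0.6268848  -0.11750619 -0.7701998 ]
```

View pics/t1.png

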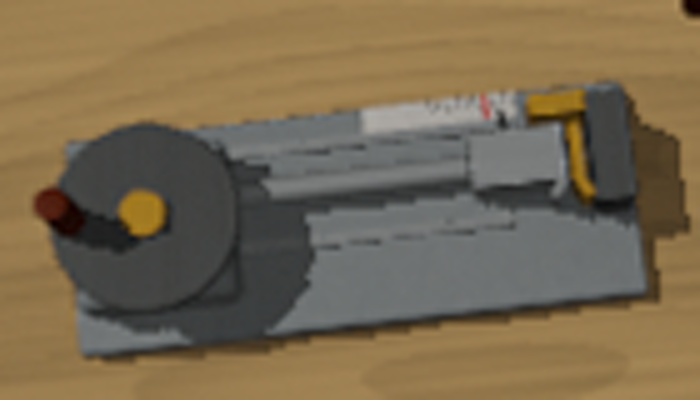

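View pics/t2.png

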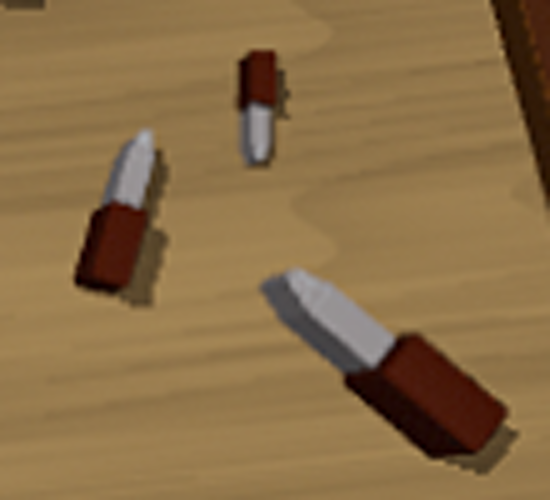

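View pics/s1.png

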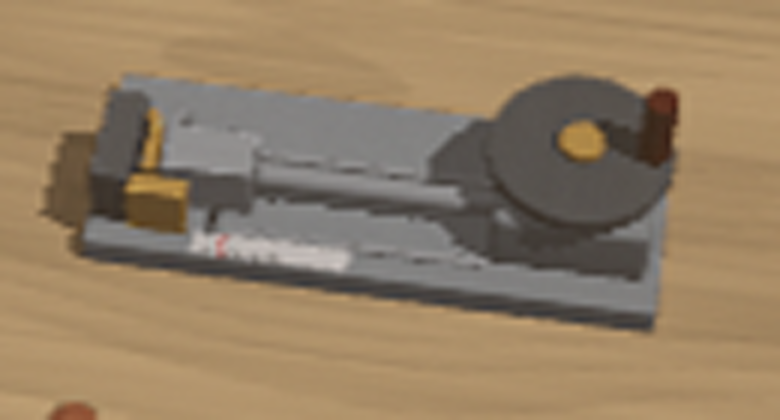

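```bash
cat > g.py <<'E'
from h import *
f=lambda c,ox,oy,s:[ox+(c[0]+.5)/s-.5, oy+(c[1]+.5)/s-.5]
tp=[f(c,165,145,5) for c in [(615,84),(68,142),(644,291)]]
sp=[f(c,215,180,6) for c in [(84,243),(653,318),(124,75)]]
a=plane("top",tp,.02); b=plane("scene",sp,.02)
print(a.round(4)); print(b.round(4))
print("sides",np.linalg.norm(a[0]-a[1]),np.linalg.norm(a[0]-a[2]),np.linalg.norm(b[0]-b[1]),np.linalg.norm(b[0]-b[2]))
hub=plane("top",[f((143,213),165,145,5)],.085),plane("scene",[f((581,140),215,180,6)],.085)
ht=plane("top",[f((49,206),165,145,5)],.125),plane("scene",[f((661,98),215,180,6)],.125)
print("hub",hub,"handle top",ht)
red=plane("top",[f((486,105),165,145,5)],.02),plane("scene",[f((221,245),215,180,6)],.02)
print("red",red)
def fit(G,P):
    G=np.array(G);P=P[:,:2];g=G.mean(0);p=P.mean(0);A=G-g;B=P-p
    y=np.arctan2((A[:,0]*B[:,1]-A[:,1]*B[:,0]).sum(),(A*B).sum()); c,s=np.cos(y),np.sin(y);R=np.array([[c,-s],[s,c]])
    t=p-R@g; return t,np.degrees(y),((A@R.T-B)*1000).round(1)
m=[(.06,-.155),(.06,.155),(-.06,-.155)]
for P in (a,b,(a+b)/2):
    print(fit(m,P))
E
python3 g.py
```

```text
[[ 0.6565 -0.1121  0.02  ]
 [ 0.6552  0.1923  0.02  ]
 [ 0.5394 -0.1137  0.02  ]]
[[ 0.664  -0.1114  0.02  ]
 [ 0.6621  0.1941  0.02  ]
 [ 0.5456 -0.1138  0.02  ]]
sides 0.30436593577469717 0.11713536265904656 0.30552111208965066 0.11847183093307237
hub (array([[0.59593607, 0.14342153, 0.085     ]]), array([[0.60151806, 0.14492059, 0.085     ]])) handle top (array([[0.59508358, 0.18286285, 0.125     ]]), array([[0.59946117, 0.18253577, 0.125     ]]))
red (array([[ 0.65199842, -0.03965768,  0.02      ]]), array([[ 0.65309067, -0.03847252,  0.02      ]]))
(array([0.59671421, 0.04035956]), np.float64(0.37383800755641194), array([[ 1.2, -2.1],
       [ 0.5,  3.5],
       [-1.7, -1.3]]))
(array([0.60350214, 0.04115295]), np.float64(0.43953720922703676), array([[ 0.7, -2. ],
       [ 0.2,  2.5],
       [-0.9, -0.5]]))
(array([0.60010809, 0.04075623]), np.float64(0.4067792831171275), array([[ 0.9, -2.1],
       [ 0.3,  3. ],
       [-1.3, -0.9]]))
```

```bash
cat >> h.py <<'E'
def plan(target,yaw,n,start=None):
    o=manip.get_obs()
    p=np.array(o["tool_pos"]);y=o["tcp_rot"][2]
    if start: p=np.array(start[:3]);y=start[3]
    d=(np.array(target)-p)/n*1000; dy=(yaw-y+180)%360-180; dy/=n
    for k in range(n):
        a=np.radians(y); c,s=np.cos(a),np.sin(a)
        t=[d[0]*c+d[1]*s,-d[2],-d[0]*s+d[1]*c]
        print('{"travel":[%.1f,%.1f,%.1f],"yaw":%.1f}'%(*t,-dy),end=",\n" if k%8==7 else ",")
        y+=dy
    print()
def st():
    o=manip.get_obs(); print(round(o["time_s"],2),o["tool_pos"].round(4),o["tcp_rot"].round(2),"F",o["ft_force"].round(1),"w",round(o["width"],3),"j7",o["joint_positions"].round(0))
E
python3 -c "
from h import *
plan([.597,.183,.2],0,16)"
python3 - <<'E'
from h import *
t=cv2.imread("pics/top0.png"); s=cv2.imread("pics/scene0.png")
crop(t,352,178,35,45,14,"t3"); crop(s,160,160,40,40,14,"s3")
E
```

```text
{"travel":[-13.3,1.9,-29.3],"yaw":4.1},{"travel":[-11.1,1.9,-30.2],"yaw":4.1},{"travel":[-8.9,1.9,-30.9],"yaw":4.1},{"travel":[-6.7,1.9,-31.5],"yaw":4.1},{"travel":[-4.4,1.9,-31.9],"yaw":4.1},{"travel":[-2.1,1.9,-32.1],"yaw":4.1},{"travel":[0.2,1.9,-32.2],"yaw":4.1},{"travel":[2.5,1.9,-32.1],"yaw":4.1},
{"travel":[4.8,1.9,-31.8],"yaw":4.1},{"travel":[7.0,1.9,-31.4],"yaw":4.1},{"travel":[9.3,1.9,-30.8],"yaw":4.1},{"travel":[11.4,1.9,-30.1],"yaw":4.1},{"travel":[13.6,1.9,-29.2],"yaw":4.1},{"travel":[15.6,1.9,-28.1],"yaw":4.1},{"travel":[17.6,1.9,-26.9],"yaw":4.1},{"travel":[19.5,1.9,-25.6],"yaw":4.1},
```

View pics/t3.png

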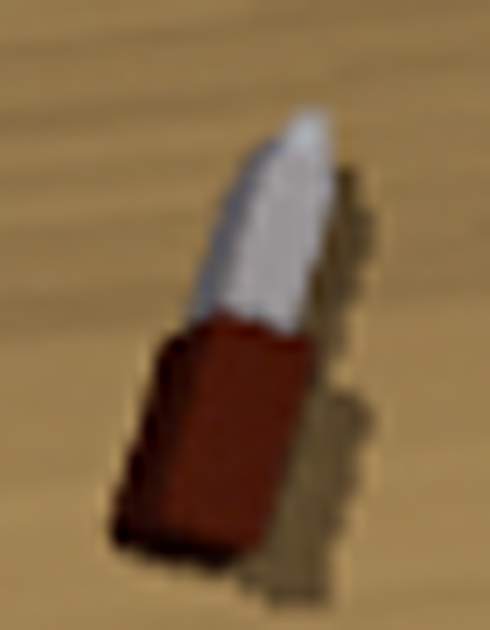

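View pics/s3.png

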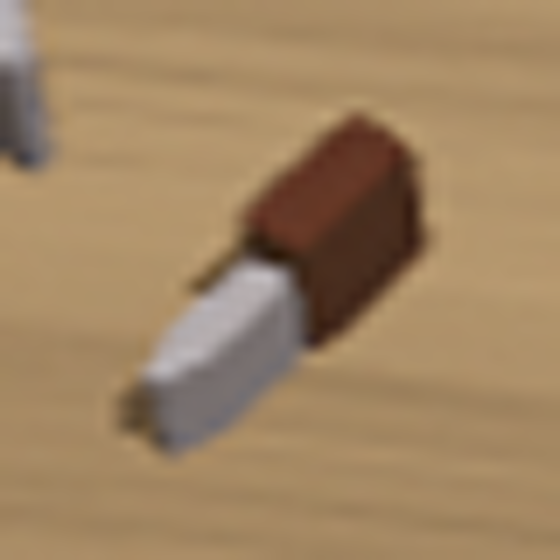

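```bash
python3 - <<'E'
from h import *
f=lambda c,ox,oy,s:[ox+(c[0]+.5)/s-.5, oy+(c[1]+.5)/s-.5]
T=plane("top",[f(c,352,178,14) for c in [(165,530),(250,548),(312,340),(210,318)]],.04)
S=plane("scene",[f(c,160,160,14) for c in [(360,115),(412,155),(300,258),(245,222)]],.04)
nt=plane("top",[f((312,110),352,178,14)],.028); ns=plane("scene",[f((145,380),160,160,14)],.028)
for q,n in((T,nt),(S,ns)):
    print(q.round(4)[:,:2].tolist(),n.round(4)); m=q.mean(0)[:2]; v=n[0,:2]-m
    print("mid",m,"dist mid-nose (67)",np.linalg.norm(v),"yaw",np.degrees(np.arctan2(v[1],v[0])), [np.linalg.norm(q[i]-q[(i+1)%4]).round(4) for i in range(4)])
E
```

```text
[[0.4835, -0.2911], [0.4784, -0.3066], [0.5165, -0.325], [0.5227, -0.3062]] [[ 0.5629 -0.3366  0.028 ]]
mid [ 0.50026469 -0.30723077] dist mid-nose (67) 0.06915497275524687 yaw -25.15158793791521 [np.float64(0.0163), np.float64(0.0423), np.float64(0.0197), np.float64(0.042)]
[[0.4825, -0.3037], [0.4934, -0.2874], [0.5308, -0.3055], [0.5217, -0.3221]] [[ 0.5653 -0.3364  0.028 ]]
mid [ 0.50711527 -0.30467011] dist mid-nose (67) 0.06626842388131951 yaw -28.638511240868606 [np.float64(0.0196), np.float64(0.0416), np.float64(0.0189), np.float64(0.0432)]
```

Emit:
{"api": "step_arm", "payload": {
  "rows": [
    {"travel":[-13.3,1.9,-29.3],"yaw":4.1},
    {"travel":[-11.1,1.9,-30.2],"yaw":4.1},
    {"travel":[-8.9,1.9,-30.9],"yaw":4.1},
    {"travel":[-6.7,1.9,-31.5],"yaw":4.1},
    {"travel":[-4.4,1.9,-31.9],"yaw":4.1},
    {"travel":[-2.1,1.9,-32.1],"yaw":4.1},
    {"travel":[0.2,1.9,-32.2],"yaw":4.1},
    {"travel":[2.5,1.9,-32.1],"yaw":4.1}
  ]
}}

```text
time_s: 0.9
tool_pos: [0.4279, 0.3755, 0.2157]
tcp_rot: [-90.0, 0.0, 32.8]
ft_force: [1.2, -0.2, 0.4]
width: 0.999
```

Emit:
{"api": "step_arm", "payload": {
  "rows": [
    {"travel":[4.8,1.9,-31.8],"yaw":4.1},
    {"travel":[7.0,1.9,-31.4],"yaw":4.1},
    {"travel":[9.3,1.9,-30.8],"yaw":4.1},
    {"travel":[11.4,1.9,-30.1],"yaw":4.1},
    {"travel":[13.6,1.9,-29.2],"yaw":4.1},
    {"travel":[15.6,1.9,-28.1],"yaw":4.1},
    {"travel":[17.6,1.9,-26.9],"yaw":4.1},
    {"travel":[19.5,1.9,-25.6],"yaw":4.1}
  ]
}}

```text
time_s: 1.7
tool_pos: [0.5982, 0.1828, 0.2004]
tcp_rot: [-90.0, 0.1, -0.0]
ft_force: [-0.2, 0.6, 0.6]
width: 1.0
```

```bash
python3 -c "
from h import *
st()
plan([.597,.183,.087],0,8)"
```

```text
1.7 [0.5982 0.1828 0.2004] [-9.001e+01  6.000e-02 -4.000e-02] F [-0.2  0.6  0.6] w 1.0 j7 [-24.  42.   4.  92.  -4.  47. -18.]
{"travel":[-0.2,14.2,0.0],"yaw":-0.0},{"travel":[-0.2,14.2,0.0],"yaw":-0.0},{"travel":[-0.2,14.2,0.0],"yaw":-0.0},{"travel":[-0.2,14.2,0.0],"yaw":-0.0},{"travel":[-0.2,14.2,0.0],"yaw":-0.0},{"travel":[-0.2,14.2,0.0],"yaw":-0.0},{"travel":[-0.2,14.2,0.0],"yaw":-0.0},{"travel":[-0.2,14.2,0.0],"yaw":-0.0},
```

Emit:
{"api": "step_arm", "payload": {
  "rows": [
    {"travel":[0,14,0],"yaw":0},
    {"travel":[0,14,0],"yaw":0},
    {"travel":[0,14,0],"yaw":0},
    {"travel":[0,14,0],"yaw":0},
    {"travel":[0,14,0],"yaw":0},
    {"travel":[0,14,0],"yaw":0},
    {"travel":[0,14,0],"yaw":0},
    {"travel":[0,12,0],"yaw":0}
  ]
}}

```text
time_s: 2.5
tool_pos: [0.5975, 0.1839, 0.0895]
tcp_rot: [-90.0, 0.0, 0.1]
ft_force: [0.9, -0.2, 0.5]
width: 1.002
```

```bash
python3 -c "
from h import *
st()
a=snap('top','t4');b=snap('scene','s4')
crop(a,150,130,160,90,5,'t4c');crop(b,220,100,130,140,4,'s4c')"
```

```text
2.5 [0.5975 0.1839 0.0895] [-9.001e+01  4.000e-02  1.300e-01] F [ 0.9 -0.2  0.5] w 1.002 j7 [-23.  50.   3.  96.  -4.  34. -17.]
```

View pics/t4c.png

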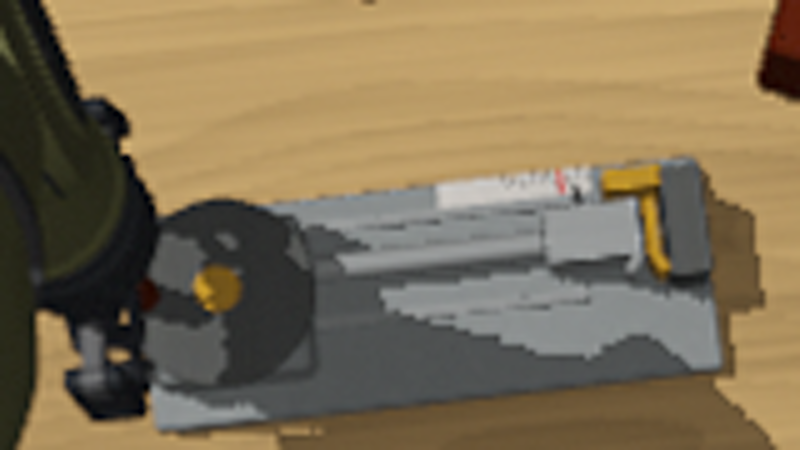

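View pics/s4c.png

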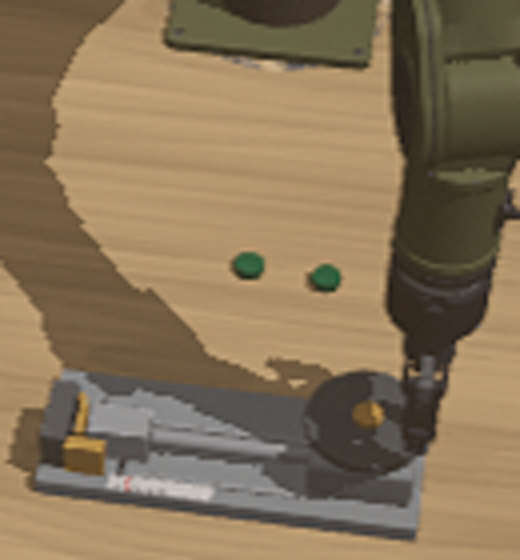

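Emit:
{"api": "step_arm", "payload": {
  "rows": [
    {"travel":[0,0,0],"yaw":0},
    {"travel":[0,0,0],"yaw":0},
    {"travel":[0,0,0],"yaw":0},
    {"travel":[0,0,0],"yaw":0},
    {"travel":[0,0,0],"yaw":0},
    {"travel":[0,0,0],"yaw":0}
  ],
  "grip": 1
}}

```text
time_s: 3.2
tool_pos: [0.5982, 0.184, 0.0914]
tcp_rot: [-90.0, -0.1, 0.1]
ft_force: [-0.3, 0.2, 2.7]
width: 0.191
```

```bash
python3 -c "
from h import *
st()"
```

```text
3.2 [0.5982 0.184  0.0914] [-8.998e+01 -5.000e-02  1.200e-01] F [-0.3  0.2  2.7] w 0.191 j7 [-23.  50.   3.  96.  -4.  34. -17.]
```

```bash
cat >> h.py <<'E'
def arc(a,b,n,r=38):
    th=np.radians(np.linspace(a,b,n+1)); P=r*np.c_[np.cos(th),np.sin(th)]
    d=np.diff(P,axis=0)
    for k,v in enumerate(d): print('{"travel":[%.1f,0,%.1f],"yaw":0}'%tuple(v),end=",\n" if k%8==7 else ",")
    print()
E
python3 -c "
from h import *
arc(92,140,8)
arc(140,212,8)"
```

```text
{"travel":[-4.0,0,-0.3],"yaw":0},{"travel":[-3.9,0,-0.8],"yaw":0},{"travel":[-3.8,0,-1.2],"yaw":0},{"travel":[-3.7,0,-1.6],"yaw":0},{"travel":[-3.5,0,-1.9],"yaw":0},{"travel":[-3.3,0,-2.3],"yaw":0},{"travel":[-3.0,0,-2.6],"yaw":0},{"travel":[-2.7,0,-2.9],"yaw":0},

{"travel":[-3.5,0,-4.9],"yaw":0},{"travel":[-2.7,0,-5.3],"yaw":0},{"travel":[-1.8,0,-5.7],"yaw":0},{"travel":[-0.9,0,-5.9],"yaw":0},{"travel":[0.1,0,-6.0],"yaw":0},{"travel":[1.0,0,-5.9],"yaw":0},{"travel":[1.9,0,-5.7],"yaw":0},{"travel":[2.8,0,-5.3],"yaw":0},
```

Emit:
{"api": "step_arm", "payload": {
  "rows": [
    {"travel":[-4.0,0,-0.3],"yaw":0},
    {"travel":[-3.9,0,-0.8],"yaw":0},
    {"travel":[-3.8,0,-1.2],"yaw":0},
    {"travel":[-3.7,0,-1.6],"yaw":0},
    {"travel":[-3.5,0,-1.9],"yaw":0},
    {"travel":[-3.3,0,-2.3],"yaw":0},
    {"travel":[-3.0,0,-2.6],"yaw":0},
    {"travel":[-2.7,0,-2.9],"yaw":0}
  ]
}}

```text
time_s: 4.0
tool_pos: [0.5697, 0.1709, 0.0913]
tcp_rot: [-89.9, -0.0, 0.2]
ft_force: [2.1, 2.7, 5.9]
width: 0.192
```

Emit:
{"api": "step_arm", "payload": {
  "rows": [
    {"travel":[-3.5,0,-4.9],"yaw":0},
    {"travel":[-2.7,0,-5.3],"yaw":0},
    {"travel":[-1.8,0,-5.7],"yaw":0},
    {"travel":[-0.9,0,-5.9],"yaw":0},
    {"travel":[0.1,0,-6.0],"yaw":0},
    {"travel":[1.0,0,-5.9],"yaw":0},
    {"travel":[1.9,0,-5.7],"yaw":0},
    {"travel":[2.8,0,-5.3],"yaw":0}
  ]
}}

```text
time_s: 4.8
tool_pos: [0.5655, 0.1265, 0.0912]
tcp_rot: [-89.9, 0.1, 0.2]
ft_force: [-0.5, 3.5, 6.9]
width: 0.193
```

```bash
python3 -c "
from h import *
st()
arc(212,284,8)
arc(284,356,8)"
```

```text
4.8 [0.5655 0.1265 0.0912] [-89.92   0.13   0.18] F [-0.5  3.5  6.9] w 0.193 j7 [-18.  47.   2. 104.  -3.  28. -14.]
{"travel":[3.5,0,-4.8],"yaw":0},{"travel":[4.3,0,-4.2],"yaw":0},{"travel":[4.9,0,-3.5],"yaw":0},{"travel":[5.3,0,-2.7],"yaw":0},{"travel":[5.7,0,-1.8],"yaw":0},{"travel":[5.9,0,-0.9],"yaw":0},{"travel":[6.0,0,0.1],"yaw":0},{"travel":[5.9,0,1.0],"yaw":0},

{"travel":[5.7,0,1.9],"yaw":0},{"travel":[5.3,0,2.8],"yaw":0},{"travel":[4.8,0,3.5],"yaw":0},{"travel":[4.2,0,4.3],"yaw":0},{"travel":[3.5,0,4.9],"yaw":0},{"travel":[2.7,0,5.3],"yaw":0},{"travel":[1.8,0,5.7],"yaw":0},{"travel":[0.9,0,5.9],"yaw":0},
```

Emit:
{"api": "step_arm", "payload": {
  "rows": [
    {"travel":[3.5,0,-4.8],"yaw":0},
    {"travel":[4.3,0,-4.2],"yaw":0},
    {"travel":[4.9,0,-3.5],"yaw":0},
    {"travel":[5.3,0,-2.7],"yaw":0},
    {"travel":[5.7,0,-1.8],"yaw":0},
    {"travel":[5.9,0,-0.9],"yaw":0},
    {"travel":[6.0,0,0.1],"yaw":0},
    {"travel":[5.9,0,1.0],"yaw":0}
  ]
}}

```text
time_s: 5.6
tool_pos: [0.6054, 0.1082, 0.091]
tcp_rot: [-90.0, 0.4, 0.1]
ft_force: [-3.6, -0.9, 11.1]
width: 0.192
```

Emit:
{"api": "step_arm", "payload": {
  "rows": [
    {"travel":[5.7,0,1.9],"yaw":0},
    {"travel":[5.3,0,2.8],"yaw":0},
    {"travel":[4.8,0,3.5],"yaw":0},
    {"travel":[4.2,0,4.3],"yaw":0},
    {"travel":[3.5,0,4.9],"yaw":0},
    {"travel":[2.7,0,5.3],"yaw":0},
    {"travel":[1.8,0,5.7],"yaw":0},
    {"travel":[0.9,0,5.9],"yaw":0}
  ]
}}

```text
time_s: 6.4
tool_pos: [0.6361, 0.1398, 0.0912]
tcp_rot: [-90.2, 0.2, -0.0]
ft_force: [0.2, -3.8, 8.0]
width: 0.191
```

```bash
python3 -c "
from h import *
st()
a=snap('top','t5');b=snap('scene','s5')
crop(a,225,150,80,60,9,'t5c');crop(b,215,190,90,50,8,'s5c')
arc(356,404,8)"
```

```text
6.4 [0.6361 0.1398 0.0912] [-90.24   0.17  -0.  ] F [ 0.2 -3.8  8. ] w 0.191 j7 [-18.  52.   3.  91.  -3.  38. -14.]
{"travel":[0.1,0,4.0],"yaw":0},{"travel":[-0.3,0,4.0],"yaw":0},{"travel":[-0.8,0,3.9],"yaw":0},{"travel":[-1.2,0,3.8],"yaw":0},{"travel":[-1.6,0,3.7],"yaw":0},{"travel":[-1.9,0,3.5],"yaw":0},{"travel":[-2.3,0,3.3],"yaw":0},{"travel":[-2.6,0,3.0],"yaw":0},
```

View pics/t5c.png

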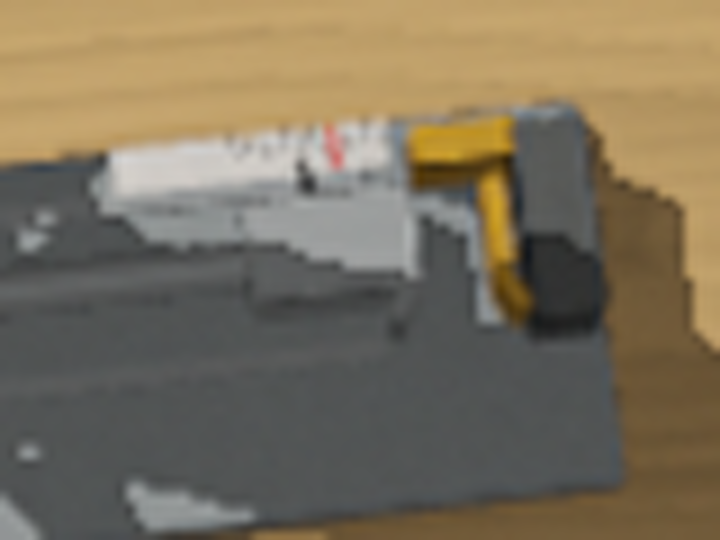

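View pics/s5c.png

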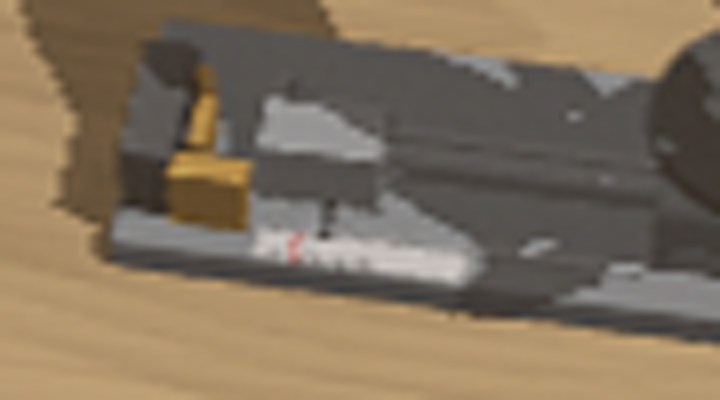

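```bash
python3 - <<'E'
from h import *
f=lambda c,ox,oy,s:[ox+(c[0]+.5)/s-.5, oy+(c[1]+.5)/s-.5]
print("top now ptr,red",plane("top",[f((305,177),225,150,9),f((334,148),225,150,9)],.023).round(4))
print("scene now ptr,red",plane("scene",[f((328,232),215,190,8),f((294,247),215,190,8)],.023).round(4))
print("top before",plane("top",[f((502,119),165,145,5),f((486,105),165,145,5)],.023).round(4))
print("scene before",plane("scene",[f((212,222),215,180,6),f((221,245),215,180,6)],.023).round(4))
a=cv2.imread("pics/t5.png");b=cv2.imread("pics/t4.png")
cv2.imwrite("pics/cmp.png",np.vstack([cv2.resize(q[158:180,235:275],None,fx=18,fy=13,interpolation=cv2.INTER_NEAREST) for q in (b,a)]))
E
```

```text
top now ptr,red [[ 0.6419 -0.0293  0.023 ]
 [ 0.6501 -0.039   0.023 ]]
scene now ptr,red [[ 0.6457 -0.0262  0.023 ]
 [ 0.6554 -0.0383  0.023 ]]
top before [[ 0.6423 -0.0474  0.023 ]
 [ 0.6512 -0.0395  0.023 ]]
scene before [[ 0.641  -0.0456  0.023 ]
 [ 0.6552 -0.038   0.023 ]]
```

View pics/cmp.png

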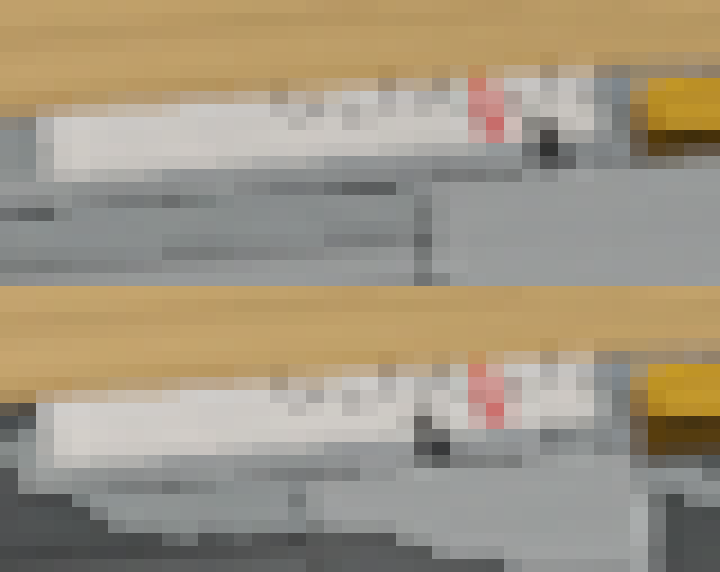

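```bash
python3 -c "
from h import *
arc(356,216,16)"
```

```text
{"travel":[-0.8,0,-5.7],"yaw":0},{"travel":[-1.7,0,-5.5],"yaw":0},{"travel":[-2.5,0,-5.2],"yaw":0},{"travel":[-3.3,0,-4.8],"yaw":0},{"travel":[-4.0,0,-4.2],"yaw":0},{"travel":[-4.6,0,-3.6],"yaw":0},{"travel":[-5.1,0,-2.8],"yaw":0},{"travel":[-5.4,0,-2.0],"yaw":0},
{"travel":[-5.7,0,-1.2],"yaw":0},{"travel":[-5.8,0,-0.3],"yaw":0},{"travel":[-5.8,0,0.6],"yaw":0},{"travel":[-5.6,0,1.5],"yaw":0},{"travel":[-5.3,0,2.3],"yaw":0},{"travel":[-4.9,0,3.1],"yaw":0},{"travel":[-4.4,0,3.8],"yaw":0},{"travel":[-3.8,0,4.4],"yaw":0},
```

Emit:
{"api": "step_arm", "payload": {
  "rows": [
    {"travel":[-0.8,0,-5.7],"yaw":0},
    {"travel":[-1.7,0,-5.5],"yaw":0},
    {"travel":[-2.5,0,-5.2],"yaw":0},
    {"travel":[-3.3,0,-4.8],"yaw":0},
    {"travel":[-4.0,0,-4.2],"yaw":0},
    {"travel":[-4.6,0,-3.6],"yaw":0},
    {"travel":[-5.1,0,-2.8],"yaw":0},
    {"travel":[-5.4,0,-2.0],"yaw":0}
  ]
}}

```text
time_s: 7.3
tool_pos: [0.6101, 0.1095, 0.0913]
tcp_rot: [-90.0, -0.1, 0.1]
ft_force: [2.1, 1.7, 4.8]
width: 0.194
```

Emit:
{"api": "step_arm", "payload": {
  "rows": [
    {"travel":[-5.7,0,-1.2],"yaw":0},
    {"travel":[-5.8,0,-0.3],"yaw":0},
    {"travel":[-5.8,0,0.6],"yaw":0},
    {"travel":[-5.6,0,1.5],"yaw":0},
    {"travel":[-5.3,0,2.3],"yaw":0},
    {"travel":[-4.9,0,3.1],"yaw":0},
    {"travel":[-4.4,0,3.8],"yaw":0},
    {"travel":[-3.8,0,4.4],"yaw":0}
  ]
}}

```text
time_s: 8.1
tool_pos: [0.569, 0.1216, 0.0913]
tcp_rot: [-90.1, -0.1, 0.0]
ft_force: [3.8, -0.9, 6.7]
width: 0.193
```

```bash
python3 - <<'E'
from h import *
st()
a=snap('top','t6');b=snap('scene','s6')
f=cv2.INTER_NEAREST
T=[cv2.imread(f"pics/t{k}.png") for k in (4,5,6)];S=[cv2.imread(f"pics/s{k}.png") for k in (4,5,6)]
cv2.imwrite("pics/cmpt.png",np.vstack([cv2.resize(q[160:172,245:275],None,fx=16,fy=16,interpolation=f) for q in T]))
cv2.imwrite("pics/cmps.png",np.vstack([cv2.resize(q[210:226,240:275],None,fx=12,fy=12,interpolation=f) for q in S]))
E
```

```text
8.1 [0.569  0.1216 0.0913] [-9.011e+01 -7.000e-02  4.000e-02] F [ 3.8 -0.9  6.7] w 0.193 j7 [-18.  48.   2. 104.  -3.  28. -14.]
```

View pics/cmpt.png

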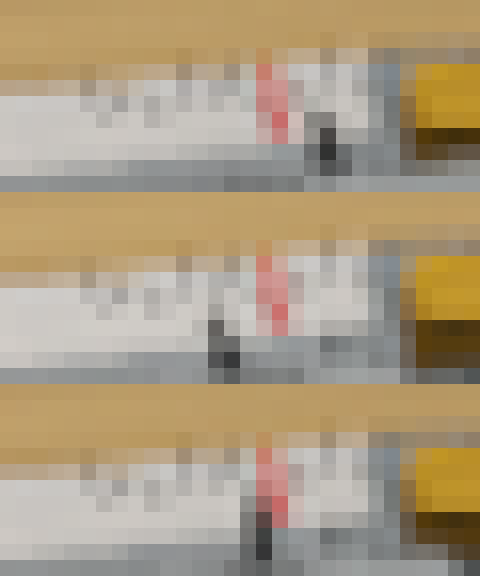

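View pics/cmps.png

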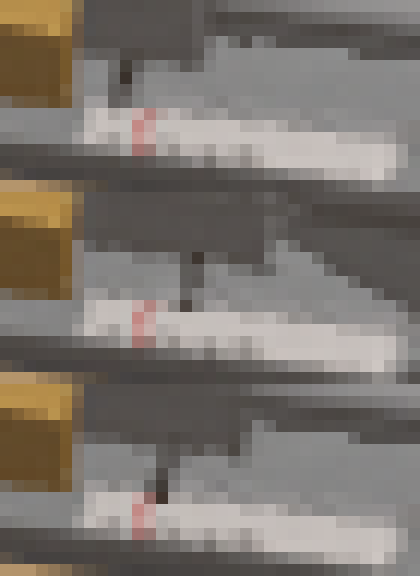

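```bash
cat > rect.py <<'E'
from h import *
def rect(n,im,red,yaw=0.4,z=.022):
    # metric patch; origin at the measured red line, along gauge axes, 0.25mm/px; cols = y, rows = x
    a=np.radians(yaw); ex=np.array([np.cos(a),np.sin(a)]);ey=np.array([-np.sin(a),np.cos(a)])
    ys=np.arange(-20,30,.25)/1000; xs=np.arange(12,-22,-.25)/1000
    P=red+xs[:,None,None]*ex+ys[None,:,None]*ey
    P=np.concatenate([P,np.full(P.shape[:2]+(1,),z)],2)
    m=proj(n,P).reshape(P.shape[:2]+(2,)).astype(np.float32)
    return cv2.remap(im,m[...,0],m[...,1],cv2.INTER_CUBIC)
import sys
R={"top":np.array([.6505,-.0393]),"scene":np.array([.6554,-.0383])}
out=[]
k=sys.argv[1:]
for n in("top","scene"):
    for i in k:
        im=cv2.imread(f"pics/{n[0]}{i}.png"); r=rect(n,im,R[n]); q=r.astype(float)
        red=np.clip(q[...,2]-q[...,:2].mean(2)-20,0,None); dark=np.clip(95-q.max(2),0,None)
        ys=np.arange(-20,30,.25); xs=np.arange(12,-22,-.25)
        print(n,i)
        rows=[]
        for x in range(4,-15,-2):
            j=int(np.argmin(abs(xs-x))); sl=slice(j-3,j+5)
            g=lambda w:(round(float((w*ys).sum()/w.sum()),2),round(float(w.sum()))) if w.sum()>20 else None
            a=g(red[sl].mean(0)); b=g((dark[sl].mean(0))*(abs(ys)<16)); rows.append((x,a,b))
        print(rows)
        out.append(cv2.resize(r,None,fx=2,fy=2))
h=len(out)//2
cv2.imwrite("pics/rect_"+"_".join(k)+".png",np.hstack([np.vstack(out[:h]),np.vstack(out[h:])]))
E
python3 rect.py 5 6
```

```text
top 5
[(4, (0.59, 803), None), (2, (0.31, 886), None), (0, (0.37, 946), None), (-2, (-0.03, 1019), None), (-4, (-0.1, 938), None), (-6, (-0.02, 473), None), (-8, None, (9.66, 84)), (-10, None, (9.62, 431)), (-12, None, (9.45, 299)), (-14, None, None)]
top 6
[(4, (0.61, 786), None), (2, (0.34, 897), None), (0, (0.52, 1010), None), (-2, (0.24, 1154), None), (-4, (0.02, 1037), None), (-6, (-0.09, 518), (3.35, 107)), (-8, None, (3.34, 255)), (-10, None, (3.58, 411)), (-12, None, (3.79, 339)), (-14, None, (3.99, 42))]
scene 5
[(4, (0.51, 509), None), (2, (-0.02, 456), None), (0, (-0.53, 553), None), (-2, (-0.77, 626), None), (-4, (-0.42, 586), None), (-6, (0.47, 477), None), (-8, (0.64, 156), (10.61, 119)), (-10, None, (10.64, 136)), (-12, None, None), (-14, None, None)]
scene 6
[(4, (0.53, 510), None), (2, (-0.01, 457), None), (0, (-0.5, 545), None), (-2, (-0.72, 610), None), (-4, (-0.51, 538), None), (-6, (0.29, 379), (3.9, 47)), (-8, (0.66, 98), (3.69, 429)), (-10, None, (3.29, 436)), (-12, None, (2.99, 323)), (-14, None, (3.02, 202))]
```

View pics/rect_5_6.png

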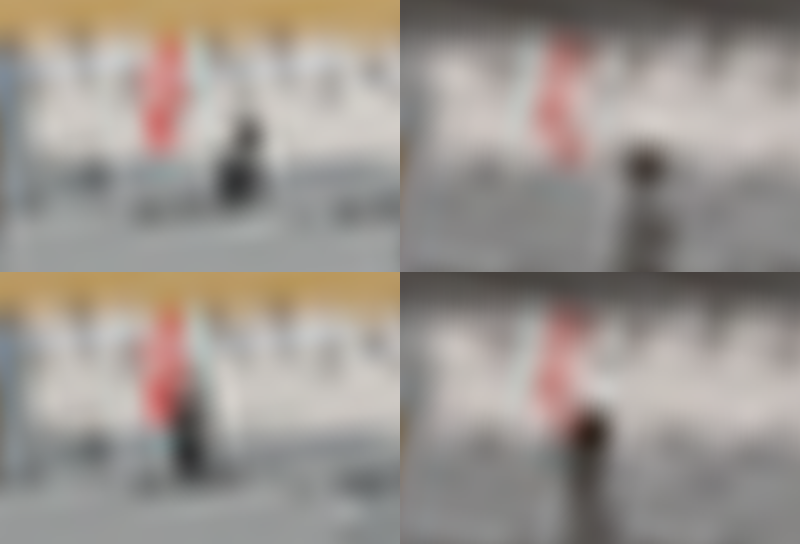

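```bash
python3 -c "
from h import *
arc(216,170,8)"
```

```text
{"travel":[-2.1,0,3.2],"yaw":0},{"travel":[-1.8,0,3.4],"yaw":0},{"travel":[-1.4,0,3.5],"yaw":0},{"travel":[-1.0,0,3.7],"yaw":0},{"travel":[-0.7,0,3.8],"yaw":0},{"travel":[-0.3,0,3.8],"yaw":0},{"travel":[0.1,0,3.8],"yaw":0},{"travel":[0.5,0,3.8],"yaw":0},
```

Emit:
{"api": "step_arm", "payload": {
  "rows": [
    {"travel":[-2.1,0,3.2],"yaw":0},
    {"travel":[-1.8,0,3.4],"yaw":0},
    {"travel":[-1.4,0,3.5],"yaw":0},
    {"travel":[-1.0,0,3.7],"yaw":0},
    {"travel":[-0.7,0,3.8],"yaw":0},
    {"travel":[-0.3,0,3.8],"yaw":0},
    {"travel":[0.1,0,3.8],"yaw":0},
    {"travel":[0.5,0,3.8],"yaw":0}
  ]
}}

```text
time_s: 9.0
tool_pos: [0.5604, 0.1495, 0.0911]
tcp_rot: [-90.2, 0.2, 0.0]
ft_force: [-0.2, -4.1, 9.1]
width: 0.193
```

```bash
python3 -c "
from h import *
st();snap('top','t7');snap('scene','s7')"; python3 rect.py 6 7
```

```text
9.0 [0.5604 0.1495 0.0911] [-9.022e+01  1.600e-01  2.000e-02] F [-0.2 -4.1  9.1] w 0.193 j7 [-21.  48.   3. 104.  -4.  29. -16.]
top 6
[(4, (0.61, 786), None), (2, (0.34, 897), None), (0, (0.52, 1010), None), (-2, (0.24, 1154), None), (-4, (0.02, 1037), None), (-6, (-0.09, 518), (3.35, 107)), (-8, None, (3.34, 255)), (-10, None, (3.58, 411)), (-12, None, (3.79, 339)), (-14, None, (3.99, 42))]
top 7
[(4, (0.61, 798), None), (2, (0.3, 892), None), (0, (0.23, 883), None), (-2, (-0.46, 818), None), (-4, (-0.54, 497), None), (-6, (-0.44, 38), (0.39, 206)), (-8, None, (0.4, 376)), (-10, None, (0.68, 391)), (-12, None, (1.01, 238)), (-14, None, None)]
scene 6
[(4, (0.53, 510), None), (2, (-0.01, 457), None), (0, (-0.5, 545), None), (-2, (-0.72, 610), None), (-4, (-0.51, 538), None), (-6, (0.29, 379), (3.9, 47)), (-8, (0.66, 98), (3.69, 429)), (-10, None, (3.29, 436)), (-12, None, (2.99, 323)), (-14, None, (3.02, 202))]
scene 7
[(4, (0.54, 504), None), (2, (-0.03, 460), None), (0, (-0.5, 601), None), (-2, (-0.68, 655), None), (-4, (-0.83, 264), None), (-6, None, None), (-8, None, (0.45, 116)), (-10, None, (0.24, 254)), (-12, None, (-0.06, 329)), (-14, None, (-0.53, 275))]
```

View pics/rect_6_7.png

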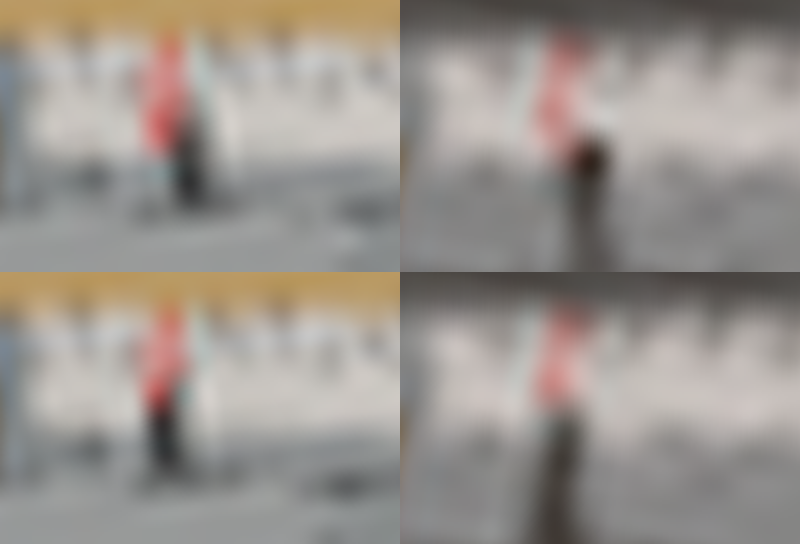

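Emit:
{"api": "step_arm", "payload": {
  "rows": [
    {"travel":[0,0,0],"yaw":0},
    {"travel":[0,0,0],"yaw":0},
    {"travel":[0,0,0],"yaw":0}
  ],
  "grip": 0.4
}}

```text
time_s: 9.4
tool_pos: [0.5603, 0.1519, 0.0901]
tcp_rot: [-90.1, 0.2, 0.1]
ft_force: [-0.4, 0.3, -0.8]
width: 0.299
```

Emit:
{"api": "step_arm", "payload": {
  "rows": [
    {"travel":[0,-10,0],"yaw":0},
    {"travel":[0,-15,0],"yaw":0},
    {"travel":[0,-20,0],"yaw":0},
    {"travel":[0,-20,0],"yaw":0},
    {"travel":[0,-20,0],"yaw":0},
    {"travel":[0,-20,0],"yaw":0}
  ]
}}

```text
time_s: 10.0
tool_pos: [0.5615, 0.1523, 0.1972]
tcp_rot: [-90.0, 0.0, 0.1]
ft_force: [0.5, -0.5, -1.0]
width: 0.299
```

```bash
python3 -c "
from h import *
st();snap('top','t8');snap('scene','s8')
plan([.503,-.306,.18],63,17)
print();plan([.503,-.306,.18],-117,16)"; python3 rect.py 7 8
```

```text
10.0 [0.5615 0.1523 0.1972] [-9.0e+01  2.0e-02  1.2e-01] F [ 0.5 -0.5 -1. ] w 0.299 j7 [-22.  39.   4. 100.  -3.  42. -16.]
{"travel":[-3.6,1.1,-27.0],"yaw":-3.7},{"travel":[-5.3,1.1,-26.7],"yaw":-3.7},{"travel":[-7.1,1.1,-26.3],"yaw":-3.7},{"travel":[-8.7,1.1,-25.8],"yaw":-3.7},{"travel":[-10.4,1.1,-25.2],"yaw":-3.7},{"travel":[-12.0,1.1,-24.4],"yaw":-3.7},{"travel":[-13.5,1.1,-23.6],"yaw":-3.7},{"travel":[-15.0,1.1,-22.7],"yaw":-3.7},
{"travel":[-16.5,1.1,-21.7],"yaw":-3.7},{"travel":[-17.8,1.1,-20.6],"yaw":-3.7},{"travel":[-19.1,1.1,-19.4],"yaw":-3.7},{"travel":[-20.3,1.1,-18.1],"yaw":-3.7},{"travel":[-21.5,1.1,-16.7],"yaw":-3.7},{"travel":[-22.5,1.1,-15.3],"yaw":-3.7},{"travel":[-23.4,1.1,-13.8],"yaw":-3.7},{"travel":[-24.3,1.1,-12.3],"yaw":-3.7},
{"travel":[-25.0,1.1,-10.7],"yaw":-3.7},

{"travel":[-3.8,1.2,-28.7],"yaw":7.3},{"travel":[-0.2,1.2,-28.9],"yaw":7.3},{"travel":[3.5,1.2,-28.7],"yaw":7.3},{"travel":[7.2,1.2,-28.0],"yaw":7.3},{"travel":[10.7,1.2,-26.9],"yaw":7.3},{"travel":[14.0,1.2,-25.3],"yaw":7.3},{"travel":[17.1,1.2,-23.3],"yaw":7.3},{"travel":[19.9,1.2,-20.9],"yaw"
[... 631 characters left out ...]
, None), (-2, (-0.29, 419), None), (-4, (-0.53, 170), None), (-6, None, (-1.01, 131)), (-8, None, (-0.73, 549)), (-10, None, (-0.46, 612)), (-12, None, (-0.38, 262)), (-14, None, None)]
scene 7
[(4, (0.54, 504), None), (2, (-0.03, 460), None), (0, (-0.5, 601), None), (-2, (-0.68, 655), None), (-4, (-0.83, 264), None), (-6, None, None), (-8, None, (0.45, 116)), (-10, None, (0.24, 254)), (-12, None, (-0.06, 329)), (-14, None, (-0.53, 275))]
scene 8
[(4, (0.52, 506), None), (2, (-0.02, 456), None), (0, (-0.48, 596), None), (-2, (-0.68, 654), None), (-4, (-0.86, 272), None), (-6, None, None), (-8, None, (0.47, 117)), (-10, None, (0.24, 244)), (-12, None, (-0.07, 323)), (-14, None, (-0.52, 284))]
```

View pics/t8.png

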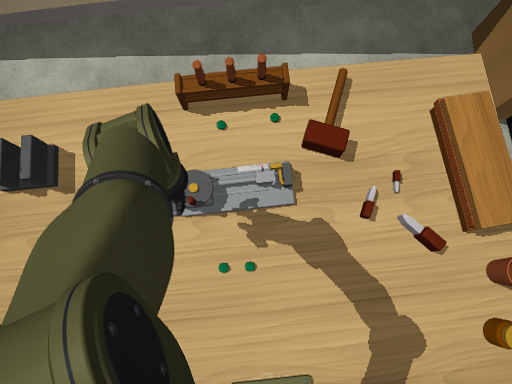

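Emit:
{"api": "step_arm", "payload": {
  "rows": [
    {"travel":[-3.8,1.2,-28.7],"yaw":7.3},
    {"travel":[-0.2,1.2,-28.9],"yaw":7.3},
    {"travel":[3.5,1.2,-28.7],"yaw":7.3},
    {"travel":[7.2,1.2,-28.0],"yaw":7.3},
    {"travel":[10.7,1.2,-26.9],"yaw":7.3},
    {"travel":[14.0,1.2,-25.3],"yaw":7.3},
    {"travel":[17.1,1.2,-23.3],"yaw":7.3},
    {"travel":[19.9,1.2,-20.9],"yaw":7.3}
  ],
  "grip": -0.2
}}

```text
time_s: 10.9
tool_pos: [0.531, -0.0779, 0.1857]
tcp_rot: [-90.1, 0.1, -58.6]
ft_force: [0.6, -0.3, -0.1]
width: 0.603
```

Emit:
{"api": "step_arm", "payload": {
  "rows": [
    {"travel":[22.5,1.2,-18.2],"yaw":7.3},
    {"travel":[24.6,1.2,-15.2],"yaw":7.3},
    {"travel":[26.3,1.2,-12.0],"yaw":7.3},
    {"travel":[27.6,1.2,-8.5],"yaw":7.3},
    {"travel":[28.5,1.2,-4.9],"yaw":7.3},
    {"travel":[28.9,1.2,-1.3],"yaw":7.3},
    {"travel":[28.8,1.2,2.4],"yaw":7.3},
    {"travel":[28.3,1.2,6.1],"yaw":7.3}
  ]
}}

```text
time_s: 11.7
tool_pos: [0.5018, -0.307, 0.176]
tcp_rot: [-90.1, 0.0, -117.0]
ft_force: [0.1, -0.8, 0.8]
width: 0.6
```

```bash
python3 -c "
from h import *
st();a=snap('top','t9');b=snap('scene','s9')
plan([.503,-.306,.07],-117,6)
crop(a,320,150,130,110,6,'t9c')
print(proj('top',[[.503,-.306,.04]]),proj('scene',[[.503,-.306,.04]]))
"; python3 rect.py 8 9
```

```text
11.7 [ 0.5018 -0.307   0.176 ] [-9.0090e+01  2.0000e-02 -1.1698e+02] F [ 0.1 -0.8  0.8] w 0.6 j7 [  9.  45.  32. 101. -32.  44. -59.]
{"travel":[-1.0,17.7,-0.0],"yaw":-0.0},{"travel":[-1.0,17.7,-0.0],"yaw":-0.0},{"travel":[-1.0,17.7,-0.0],"yaw":-0.0},{"travel":[-1.0,17.7,-0.0],"yaw":-0.0},{"travel":[-1.0,17.7,-0.0],"yaw":-0.0},{"travel":[-1.0,17.7,-0.0],"yaw":-0.0},
[[367.65507487 207.53812956]] [[183.02627587 171.97843057]]
top 8
[(4, (0.58, 815), None), (2, (0.3, 903), None), (0, (0.4, 803), None), (-2, (-0.29, 419), None), (-4, (-0.53, 170), None), (-6, None, (-1.01, 131)), (-8, None, (-0.73, 549)), (-10, None, (-0.46, 612)), (-12, None, (-0.38, 262)), (-14, None, None)]
top 9
[(4, (0.59, 772), None), (2, (0.31, 857), None), (0, (0.39, 765), None), (-2, (-0.27, 382), None), (-4, (-0.55, 131), None), (-6, None, (-0.94, 268)), (-8, None, (-0.73, 751)), (-10, None, (-0.45, 825)), (-12, None, (-0.29, 466)), (-14, None, (-0.41, 43))]
scene 8
[(4, (0.52, 506), None), (2, (-0.02, 456), None), (0, (-0.48, 596), None), (-2, (-0.68, 654), None), (-4, (-0.86, 272), None), (-6, None, None), (-8, None, (0.47, 117)), (-10, None, (0.24, 244)), (-12, None, (-0.07, 323)), (-14, None, (-0.52, 284))]
scene 9
[(4, (0.53, 494), None), (2, (-0.03, 438), None), (0, (-0.49, 579), None), (-2, (-0.67, 640), None), (-4, (-0.82, 258), None), (-6, None, None), (-8, None, (0.44, 112)), (-10, None, (0.23, 246)), (-12, None, (-0.07, 322)), (-14, None, (-0.51, 274))]
```

View pics/t9.png

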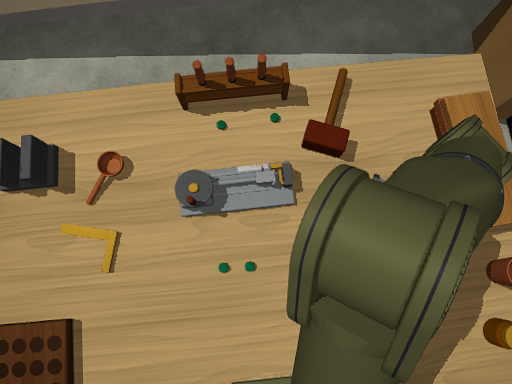

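View pics/s9.png

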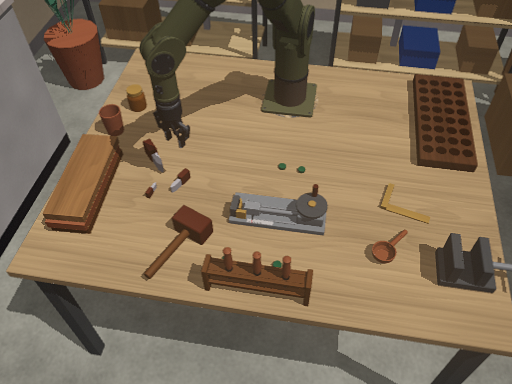

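Emit:
{"api": "step_arm", "payload": {
  "rows": [
    {"travel":[-1,18,0],"yaw":0},
    {"travel":[-0.5,18,0],"yaw":0},
    {"travel":[0,18,0],"yaw":0},
    {"travel":[0,18,0],"yaw":0},
    {"travel":[0,18,0],"yaw":0},
    {"travel":[0,10,0],"yaw":0},
    {"travel":[0,0,0],"yaw":0}
  ]
}}

```text
time_s: 12.5
tool_pos: [0.5024, -0.3036, 0.0751]
tcp_rot: [-90.2, 0.1, -116.6]
ft_force: [-0.7, 1.6, 0.1]
width: 0.602
```

```bash
python3 -c "
from h import *
st();b=snap('scene','s10')
crop(b,140,110,80,90,7,'s10c')
"
```

```text
12.5 [ 0.5024 -0.3036  0.0751] [-9.0200e+01  6.0000e-02 -1.1661e+02] F [-0.7  1.6  0.1] w 0.602 j7 [ 13.  52.  25. 104. -38.  33. -54.]
```

View pics/s10c.png

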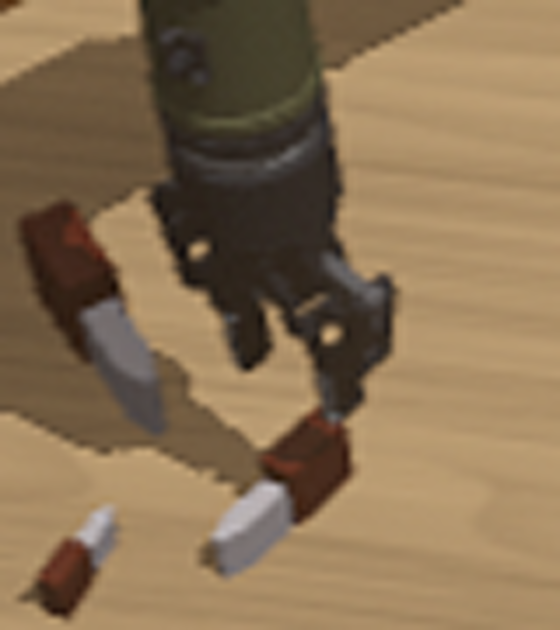

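```bash
python3 -c "
from h import *
R=Ro.from_euler('xyz',manip.get_obs()['tcp_rot'],degrees=True).as_matrix(); p=manip.get_obs()['tool_pos']
q=proj('scene',[p-R[:,1]*.006+s*R[:,0]*.032 for s in(-1,0,1)]); print((q-[140,110])*7+3, R[:,0],R[:,2])
q=proj('scene',[[.5035,-.306,.04]]);print((q-[140,110])*7+3)
"
```

```text
[[345.50352034 407.57230025]
 [296.13964178 378.87970049]
 [247.54432383 350.63301598]] [-4.48350868e-01 -8.93857475e-01 -5.59553735e-04] [ 0.89385692 -0.44834962 -0.00155503]
[[303.9098483  437.59178297]]
```

Emit:
{"api": "step_arm", "payload": {
  "rows": [
    {"travel":[0,12,1],"yaw":0},
    {"travel":[0,12,1],"yaw":0},
    {"travel":[0,12,0.7],"yaw":0},
    {"travel":[0,12,0],"yaw":0},
    {"travel":[0,10,0],"yaw":0},
    {"travel":[0,5,0],"yaw":0},
    {"travel":[0,0,0],"yaw":0}
  ]
}}

```text
time_s: 13.25
tool_pos: [0.5051, -0.306, 0.0127]
tcp_rot: [-90.1, 0.0, -116.7]
ft_force: [-0.6, 0.4, 1.7]
width: 0.6
```

Emit:
{"api": "step_arm", "payload": {
  "rows": [
    {"travel":[0,0,0],"yaw":0},
    {"travel":[0,0,0],"yaw":0},
    {"travel":[0,0,0],"yaw":0},
    {"travel":[0,0,0],"yaw":0},
    {"travel":[0,0,0],"yaw":0}
  ],
  "grip": 1
}}

```text
time_s: 13.75
tool_pos: [0.506, -0.3067, 0.0143]
tcp_rot: [-89.9, -0.0, -116.7]
ft_force: [-0.7, 0.1, 5.2]
width: 0.243
```

```bash
python3 -c "
from h import *
st();b=snap('scene','s11')
crop(b,140,110,80,90,7,'s11c')
"
```

```text
13.75 [ 0.506  -0.3067  0.0143] [-8.9930e+01 -1.0000e-02 -1.1668e+02] F [-0.7  0.1  5.2] w 0.243 j7 [ 16.  58.  20. 104. -41.  26. -52.]
```

View pics/s11c.png

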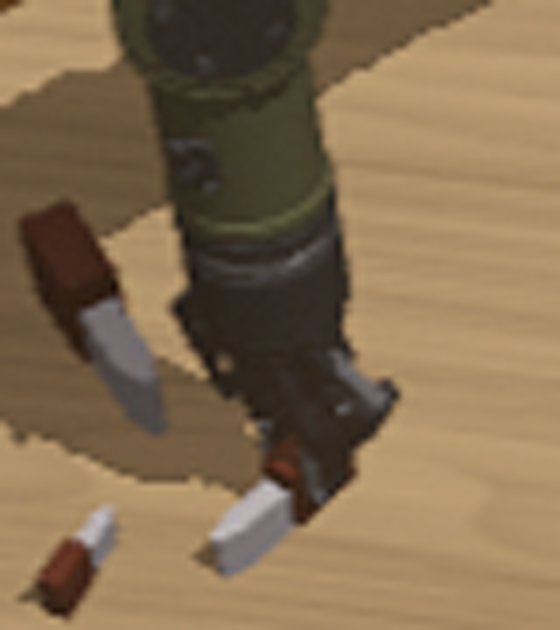

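```bash
python3 -c "
from h import *
from scipy.optimize import least_squares
P=np.array([(0.5697,.1709),(.5655,.1265),(.6054,.1082),(.6361,.1398),(.6101,.1095),(.569,.1216),(.5604,.1495),(.5982,.184)])
r=least_squares(lambda q:np.hypot(*(P-q).T)-.038,[.6,.146]);print(r.x,(r.fun*1000).round(1))
"
```

```text
[0.5983458  0.14574062] [ 0.1  0.1  0.2  0.2  0.1 -0.   0.1  0.3]
```

Emit:
{"api": "step_arm", "payload": {
  "rows": [
    {"travel":[0,-5,0],"yaw":0},
    {"travel":[0,-15,0],"yaw":0},
    {"travel":[0,-20,0],"yaw":0},
    {"travel":[0,-20,0],"yaw":0},
    {"travel":[0,-20,0],"yaw":0},
    {"travel":[0,0,0],"yaw":0}
  ]
}}

```text
time_s: 14.4
tool_pos: [0.5071, -0.3076, 0.0968]
tcp_rot: [-89.7, -0.1, -116.7]
ft_force: [1.4, -0.9, -1.1]
width: 0.245
```

```bash
python3 -c "
from h import *
st();b=snap('scene','s12')
crop(b,140,110,80,90,7,'s12c')
plan([.49,-.075,.098],-89.6,10)
"
```

```text
14.4 [ 0.5071 -0.3076  0.0968] [-8.9700e+01 -5.0000e-02 -1.1669e+02] F [ 1.4 -0.9 -1.1] w 0.245 j7 [ 12.  51.  27. 103. -37.  35. -55.]
{"travel":[-20.0,-0.3,-11.9],"yaw":-2.7},{"travel":[-20.5,-0.3,-10.9],"yaw":-2.7},{"travel":[-21.0,-0.3,-9.9],"yaw":-2.7},{"travel":[-21.4,-0.3,-8.9],"yaw":-2.7},{"travel":[-21.8,-0.3,-7.9],"yaw":-2.7},{"travel":[-22.2,-0.3,-6.9],"yaw":-2.7},{"travel":[-22.5,-0.3,-5.8],"yaw":-2.7},{"travel":[-22.7,-0.3,-4.7],"yaw":-2.7},
{"travel":[-22.9,-0.3,-3.7],"yaw":-2.7},{"travel":[-23.1,-0.3,-2.6],"yaw":-2.7},
```

View pics/s12c.png

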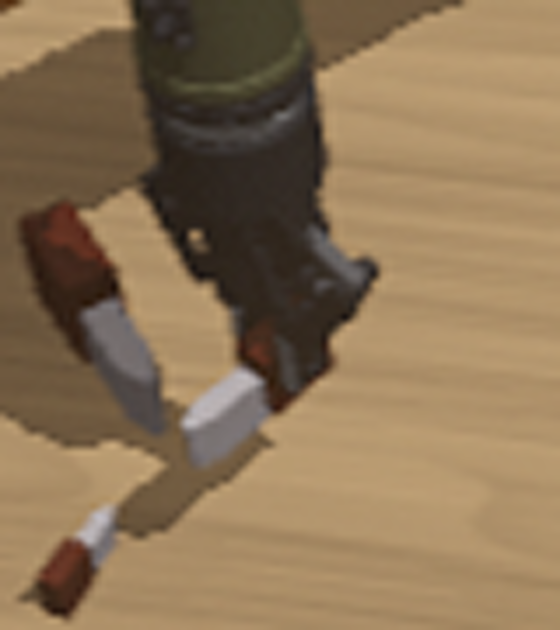

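```bash
python3 -c "
from h import *
plan([.503,-.0763,.097],-89.4,8)
"
```

```text
{"travel":[-25.5,-0.2,-13.3],"yaw":-3.4},{"travel":[-26.3,-0.2,-11.8],"yaw":-3.4},{"travel":[-26.9,-0.2,-10.2],"yaw":-3.4},{"travel":[-27.5,-0.2,-8.6],"yaw":-3.4},{"travel":[-28.0,-0.2,-6.9],"yaw":-3.4},{"travel":[-28.3,-0.2,-5.2],"yaw":-3.4},{"travel":[-28.6,-0.2,-3.5],"yaw":-3.4},{"travel":[-28.7,-0.2,-1.8],"yaw":-3.4},
```

Emit:
{"api": "step_arm", "payload": {
  "rows": [
    {"travel":[-25.5,0,-13.3],"yaw":-3.4},
    {"travel":[-26.3,0,-11.8],"yaw":-3.4},
    {"travel":[-26.9,0,-10.2],"yaw":-3.4},
    {"travel":[-27.5,0,-8.6],"yaw":-3.4},
    {"travel":[-28.0,0,-6.9],"yaw":-3.4},
    {"travel":[-28.3,0,-5.2],"yaw":-3.4},
    {"travel":[-28.6,0,-3.5],"yaw":-3.4},
    {"travel":[-28.7,0,-1.8],"yaw":-3.4}
  ]
}}

```text
time_s: 15.25
tool_pos: [0.5017, -0.0746, 0.093]
tcp_rot: [-90.1, 0.0, -89.3]
ft_force: [0.1, -0.1, -1.2]
width: 0.244
```

Emit:
{"api": "step_arm", "payload": {
  "rows": [
    {"travel":[0,15,0],"yaw":0},
    {"travel":[0,15,0],"yaw":0},
    {"travel":[0,12,0],"yaw":0},
    {"travel":[0,0,0],"yaw":0}
  ]
}}

```text
time_s: 15.65
tool_pos: [0.5011, -0.0758, 0.05]
tcp_rot: [-90.2, 0.1, -89.5]
ft_force: [0.3, 0.1, -0.2]
width: 0.247
```

```bash
python3 -c "
from h import *
st();b=snap('scene','s13');a=snap('top','t13')
crop(b,205,140,90,90,7,'s13c')
crop(a,240,140,100,100,7,'t13c')
"
```

```text
15.65 [ 0.5011 -0.0758  0.05  ] [-9.021e+01  6.000e-02 -8.950e+01] F [ 0.3  0.1 -0.2] w 0.247 j7 [ -4.  50.  13. 118. -38.  17. -49.]
```

View pics/s13c.png

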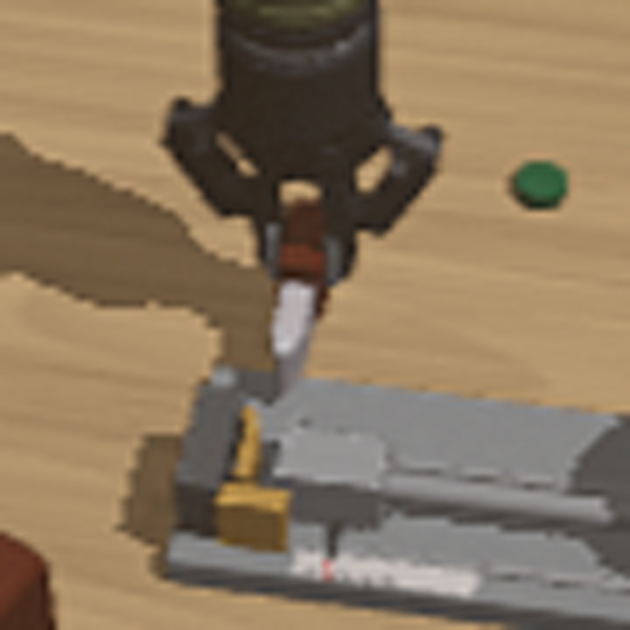

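View pics/t13c.png

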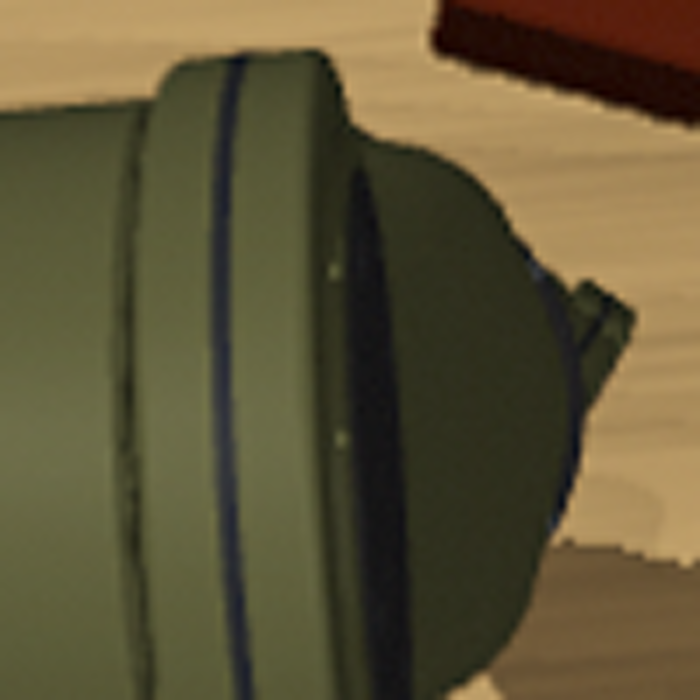

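```bash
python3 -c "
from h import *
c=lambda P:((proj('scene',P)-[205,140])*7+3).round(0).tolist()
p=manip.get_obs()['tool_pos']
d=np.array([.0675,.0006,0])
print('tip bottom/top pred',c([p+d+[0,0,-.0143],p+d+[0,0,.0137]]))
print('off', c([p+d+[0,.005,-.0143]]))
a=np.radians(.6);R=np.array([[np.cos(a),-np.sin(a)],[np.sin(a),np.cos(a)]])
def G(x,y,z): return np.r_[R@[x,y]+[.5994,.0407],z]
for n,q in dict(stopmid=(.036,-.116,.054),stopL=(.036,-.132,.054),stopR=(.036,-.100,.054),padface=(.0,-.120,.055),padface2=(.03,-.12,.055),jawface=(0,-.109,.055),jawface2=(.03,-.109,.055),red=(.052,-.079,.02)).items(): print(n,c([G(*q)]))
"
python3 - <<'E'
import cv2
b=cv2.imread("pics/s13.png"); q=b[180:226,225:265]
cv2.imwrite("pics/s13d.png",cv2.resize(q,None,fx=13,fy=13,interpolation=cv2.INTER_CUBIC))
E
```

```text
tip bottom/top pred [[282.0, 393.0], [280.0, 356.0]]
off [[292.0, 395.0]]
stopmid [[255.0, 483.0]]
stopL [[220.0, 478.0]]
stopR [[289.0, 487.0]]
padface [[260.0, 419.0]]
padface2 [[248.0, 470.0]]
jawface [[284.0, 422.0]]
jawface2 [[272.0, 473.0]]
red [[330.0, 565.0]]
```

View pics/s13d.png

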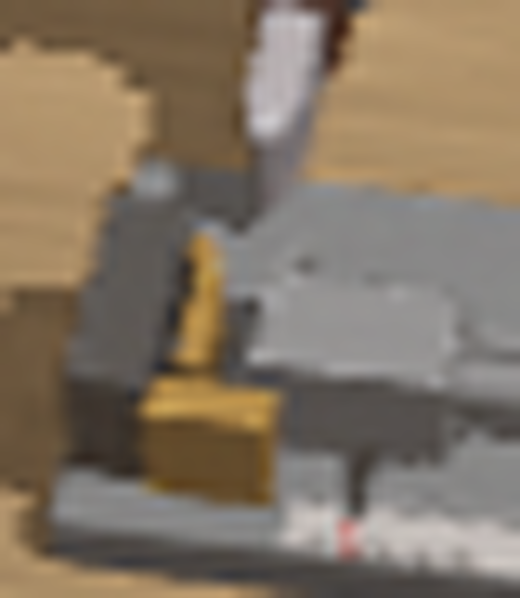

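Emit:
{"api": "step_arm", "payload": {
  "rows": [
    {"travel":[0,6,0],"yaw":0},
    {"travel":[0,5,0],"yaw":0},
    {"travel":[0,2,0],"yaw":0},
    {"travel":[0,0,0],"yaw":0}
  ]
}}

```text
time_s: 16.15
tool_pos: [0.5023, -0.0759, 0.0384]
tcp_rot: [-90.0, 0.0, -89.5]
ft_force: [-0.0, 0.7, -1.4]
width: 0.246
```

Emit:
{"api": "step_arm", "payload": {
  "rows": [
    {"travel":[0,1,0],"yaw":0},
    {"travel":[0,0.5,0],"yaw":0},
    {"travel":[0,0,0],"yaw":0}
  ]
}}

```text
time_s: 16.45
tool_pos: [0.5025, -0.0759, 0.0372]
tcp_rot: [-90.0, 0.0, -89.5]
ft_force: [0.1, 0.9, -0.9]
width: 0.249
```

Emit:
{"api": "step_arm", "payload": {
  "rows": [
    {"travel":[0,1,0],"yaw":0},
    {"travel":[0,1,0],"yaw":0},
    {"travel":[0,0,0],"yaw":0}
  ]
}}

```text
time_s: 16.75
tool_pos: [0.5024, -0.0759, 0.0351]
tcp_rot: [-90.0, 0.0, -89.5]
ft_force: [-0.3, 0.3, -2.5]
width: 0.249
```

Emit:
{"api": "step_arm", "payload": {
  "rows": [
    {"travel":[0,1,0],"yaw":0},
    {"travel":[0,0,0],"yaw":0}
  ]
}}

```text
time_s: 16.95
tool_pos: [0.5025, -0.076, 0.0343]
tcp_rot: [-90.0, 0.0, -89.5]
ft_force: [-0.7, -0.4, 0.3]
width: 0.249
```

Emit:
{"api": "step_arm", "payload": {
  "rows": [
    {"travel":[0,1,0],"yaw":0},
    {"travel":[0,0,0],"yaw":0}
  ]
}}

```text
time_s: 17.15
tool_pos: [0.5024, -0.076, 0.034]
tcp_rot: [-90.0, 0.0, -89.5]
ft_force: [-3.1, 0.3, 8.7]
width: 0.248
```

Emit:
{"api": "step_arm", "payload": {
  "rows": [
    {"travel":[0,0,8],"yaw":0},
    {"travel":[0,0,8],"yaw":0},
    {"travel":[0,0,6],"yaw":0},
    {"travel":[0,0,0],"yaw":0}
  ]
}}

```text
time_s: 17.55
tool_pos: [0.5228, -0.076, 0.0342]
tcp_rot: [-90.1, 0.0, -89.5]
ft_force: [-5.4, -0.5, 13.9]
width: 0.245
```

```bash
python3 - <<'E'
from h import *
st(); b=snap('scene','s14'); crop(b,225,175,40,50,12,'s14d')
E
```

```text
17.55 [ 0.5228 -0.076   0.0342] [-9.014e+01  3.000e-02 -8.952e+01] F [-5.4 -0.5 13.9] w 0.245 j7 [ -5.  52.  14. 114. -38.  18. -49.]
```

View pics/s14d.png

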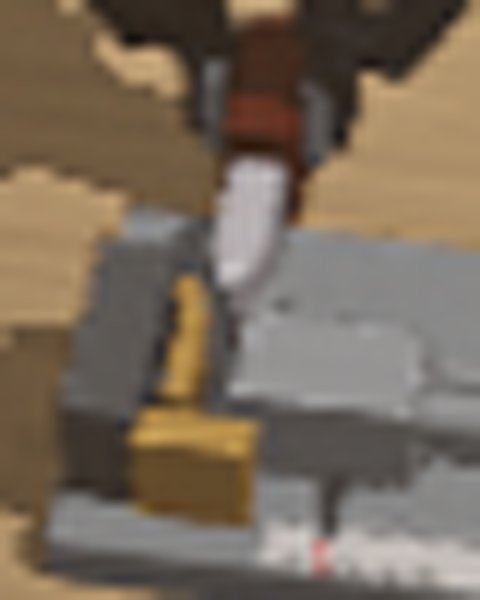

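Emit:
{"api": "step_arm", "payload": {
  "rows": [
    {"travel":[0,-0.8,0],"yaw":0},
    {"travel":[0,0,4],"yaw":0},
    {"travel":[0,0,4],"yaw":0},
    {"travel":[0,0,4],"yaw":0},
    {"travel":[0,0,4],"yaw":0},
    {"travel":[0,0,0],"yaw":0}
  ]
}}

```text
time_s: 18.2
tool_pos: [0.5404, -0.0757, 0.0343]
tcp_rot: [-90.0, 0.0, -89.5]
ft_force: [-1.8, 0.7, 6.6]
width: 0.247
```

```bash
python3 - <<'E'
from h import *
st(); b=snap('scene','s15'); crop(b,225,175,40,50,12,'s15d')
E
```

```text
18.2 [ 0.5404 -0.0757  0.0343] [-9.002e+01  1.000e-02 -8.949e+01] F [-1.8  0.7  6.6] w 0.247 j7 [ -6.  53.  15. 112. -37.  20. -50.]
```

View pics/s15d.png

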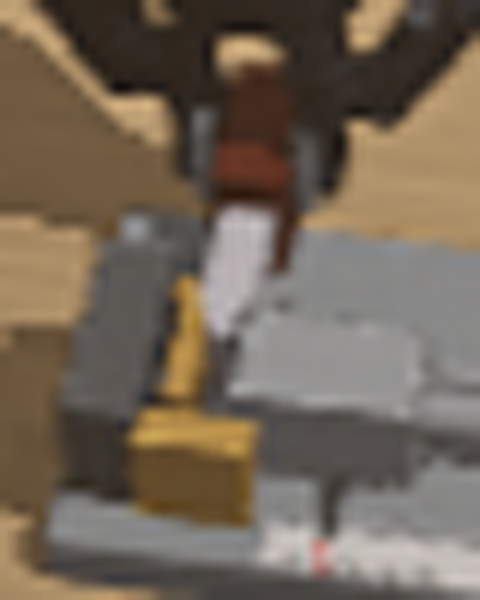

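Emit:
{"api": "step_arm", "payload": {
  "rows": [
    {"travel":[0,0,3],"yaw":0},
    {"travel":[0,0,3],"yaw":0},
    {"travel":[0,0,3],"yaw":0},
    {"travel":[0,0,3],"yaw":0},
    {"travel":[0,0,0],"yaw":0}
  ]
}}

```text
time_s: 18.75
tool_pos: [0.5496, -0.0748, 0.0343]
tcp_rot: [-90.3, 0.1, -89.5]
ft_force: [-7.4, 1.6, 11.2]
width: 0.247
```

Emit:
{"api": "step_arm", "payload": {
  "rows": [
    {"travel":[0,0,3],"yaw":0},
    {"travel":[0,0,3],"yaw":0},
    {"travel":[0,0,2],"yaw":0},
    {"travel":[0,0,0],"yaw":0}
  ]
}}

```text
time_s: 19.15
tool_pos: [0.5584, -0.0749, 0.0344]
tcp_rot: [-90.2, 0.1, -89.5]
ft_force: [-5.9, 0.9, 11.3]
width: 0.243
```

```bash
python3 - <<'E'
from h import *
st(); b=snap('scene','s16'); crop(b,225,175,40,50,12,'s16d')
E
```

```text
19.15 [ 0.5584 -0.0749  0.0344] [-90.23   0.1  -89.48] F [-5.9  0.9 11.3] w 0.243 j7 [ -7.  54.  17. 108. -37.  23. -52.]
```

View pics/s16d.png

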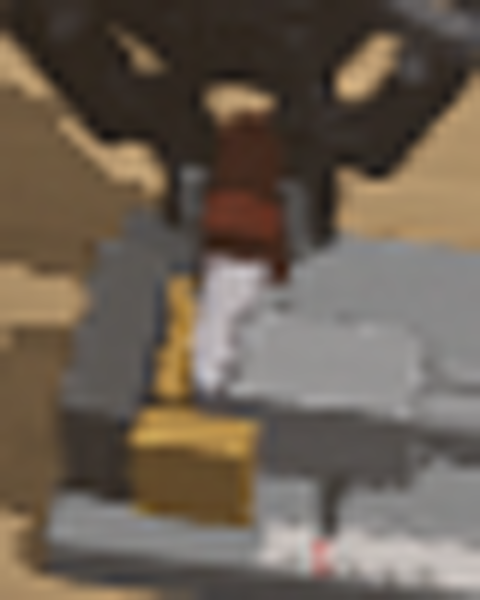

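Emit:
{"api": "step_arm", "payload": {
  "rows": [
    {"travel":[0,-0.4,2],"yaw":0},
    {"travel":[0,0,2],"yaw":0},
    {"travel":[0,0,2],"yaw":0},
    {"travel":[0,0,0],"yaw":0}
  ]
}}

```text
time_s: 19.6
tool_pos: [0.5654, -0.0749, 0.0343]
tcp_rot: [-90.1, 0.1, -89.5]
ft_force: [-5.2, 1.1, 7.1]
width: 0.243
```

Emit:
{"api": "step_arm", "payload": {
  "rows": [
    {"travel":[0,0,1.5],"yaw":0},
    {"travel":[0,0,1.5],"yaw":0},
    {"travel":[0,0,0],"yaw":0}
  ]
}}

```text
time_s: 19.9
tool_pos: [0.5683, -0.0748, 0.0343]
tcp_rot: [-90.1, 0.1, -89.5]
ft_force: [-4.4, 0.8, 6.6]
width: 0.247
```

Emit:
{"api": "step_arm", "payload": {
  "rows": [
    {"travel":[0,0,1.5],"yaw":0},
    {"travel":[0,0,0],"yaw":0}
  ]
}}

```text
time_s: 20.1
tool_pos: [0.5698, -0.0748, 0.0343]
tcp_rot: [-90.2, 0.1, -89.5]
ft_force: [-4.7, 0.9, 5.7]
width: 0.244
```

Emit:
{"api": "step_arm", "payload": {
  "rows": [
    {"travel":[0,0,1.5],"yaw":0},
    {"travel":[0,0,0],"yaw":0}
  ]
}}

```text
time_s: 20.3
tool_pos: [0.5713, -0.0748, 0.0343]
tcp_rot: [-90.2, 0.1, -89.5]
ft_force: [-4.3, 1.0, 7.1]
width: 0.244
```

```bash
python3 - <<'E'
from h import *
st(); b=snap('scene','s17'); crop(b,225,175,40,50,12,'s17d')
E
```

```text
20.3 [ 0.5713 -0.0748  0.0343] [-9.015e+01  8.000e-02 -8.946e+01] F [-4.3  1.   7.1] w 0.244 j7 [ -7.  55.  18. 106. -36.  25. -52.]
```

View pics/s17d.png

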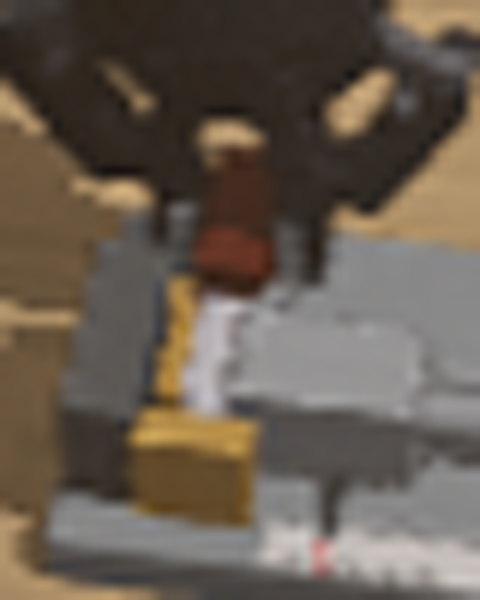

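Emit:
{"api": "step_arm", "payload": {
  "rows": [
    {"travel":[0,0,1],"yaw":0},
    {"travel":[0,0,0],"yaw":0}
  ]
}}

```text
time_s: 20.55
tool_pos: [0.5714, -0.0748, 0.0344]
tcp_rot: [-90.2, 0.1, -89.5]
ft_force: [-6.0, 0.5, 7.5]
width: 0.243
```

Emit:
{"api": "step_arm", "payload": {
  "rows": [
    {"travel":[0,0,1],"yaw":0},
    {"travel":[0,0,0],"yaw":0}
  ]
}}

```text
time_s: 20.75
tool_pos: [0.5714, -0.0748, 0.0344]
tcp_rot: [-90.3, 0.1, -89.5]
ft_force: [-8.9, 1.6, 10.3]
width: 0.246
```

Emit:
{"api": "step_arm", "payload": {
  "rows": [
    {"travel":[0,0,1],"yaw":0},
    {"travel":[0,0,0],"yaw":0}
  ]
}}

```text
time_s: 20.95
tool_pos: [0.5714, -0.0748, 0.0344]
tcp_rot: [-90.4, 0.1, -89.5]
ft_force: [-11.3, 1.6, 11.5]
width: 0.25
```

Emit:
{"api": "step_arm", "payload": {
  "rows": [
    {"travel":[0,-0.5,-2],"yaw":0},
    {"travel":[0,0,0],"yaw":0}
  ]
}}

```text
time_s: 21.15
tool_pos: [0.5714, -0.0748, 0.0344]
tcp_rot: [-90.2, 0.1, -89.5]
ft_force: [-6.1, 1.0, 5.1]
width: 0.243
```

Emit:
{"api": "step_arm", "payload": {
  "rows": [
    {"travel":[0,0,0],"yaw":0},
    {"travel":[0,0,0],"yaw":0},
    {"travel":[0,0,0],"yaw":0}
  ],
  "grip": 0.2
}}

```text
time_s: 21.45
tool_pos: [0.5746, -0.0755, 0.0349]
tcp_rot: [-89.9, -0.0, -89.5]
ft_force: [0.3, -0.8, 0.8]
width: 0.4
```

```bash
python3 - <<'E'
from h import *
st(); b=snap('scene','s18'); crop(b,215,165,60,65,9,'s18d')
E
```

```text
21.45 [ 0.5746 -0.0755  0.0349] [-8.989e+01 -3.000e-02 -8.946e+01] F [ 0.3 -0.8  0.8] w 0.4 j7 [ -7.  55.  18. 106. -36.  25. -52.]
```

View pics/s18d.png

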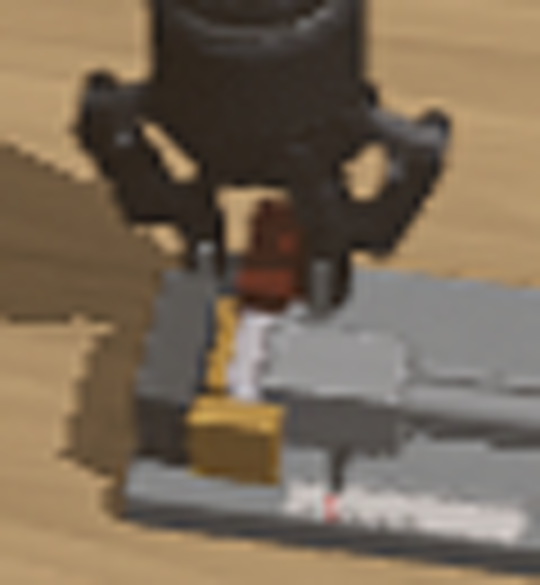

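Emit:
{"api": "step_arm", "payload": {
  "rows": [
    {"travel":[0,-6,0],"yaw":0},
    {"travel":[0,-12,0],"yaw":0},
    {"travel":[0,-20,0],"yaw":0},
    {"travel":[0,-20,0],"yaw":0},
    {"travel":[0,-25,0],"yaw":0},
    {"travel":[0,-25,0],"yaw":0},
    {"travel":[0,-20,0],"yaw":0},
    {"travel":[0,-20,0],"yaw":0}
  ]
}}

```text
time_s: 22.3
tool_pos: [0.5736, -0.0754, 0.1851]
tcp_rot: [-89.9, -0.0, -89.5]
ft_force: [0.1, 0.1, -1.4]
width: 0.4
```

```bash
python3 - <<'E'
from h import *
st(); plan([.38,-.35,.25],-90,10)
E
```

```text
22.3 [ 0.5736 -0.0754  0.1851] [-8.991e+01 -1.000e-02 -8.949e+01] F [ 0.1  0.1 -1.4] w 0.4 j7 [-13.  43.  29. 102. -29.  43. -59.]
{"travel":[27.3,-6.5,-19.6],"yaw":0.1},{"travel":[27.3,-6.5,-19.6],"yaw":0.1},{"travel":[27.3,-6.5,-19.6],"yaw":0.1},{"travel":[27.3,-6.5,-19.5],"yaw":0.1},{"travel":[27.4,-6.5,-19.5],"yaw":0.1},{"travel":[27.4,-6.5,-19.5],"yaw":0.1},{"travel":[27.4,-6.5,-19.5],"yaw":0.1},{"travel":[27.4,-6.5,-19.4],"yaw":0.1},
{"travel":[27.4,-6.5,-19.4],"yaw":0.1},{"travel":[27.4,-6.5,-19.4],"yaw":0.1},
```

Emit:
{"api": "step_arm", "payload": {
  "rows": [
    {"travel":[30,-8,-18],"yaw":0},
    {"travel":[30,-8,-18],"yaw":0},
    {"travel":[30,-8,-18],"yaw":0},
    {"travel":[30,-8,-18],"yaw":0},
    {"travel":[30,-8,-18],"yaw":0},
    {"travel":[30,-8,-18],"yaw":0},
    {"travel":[30,-8,-18],"yaw":0},
    {"travel":[30,-8,-18],"yaw":0}
  ]
}}

```text
time_s: 23.1
tool_pos: [0.4307, -0.3179, 0.2483]
tcp_rot: [-89.9, -0.0, -89.5]
ft_force: [-0.1, 0.0, 0.0]
width: 0.4
```

```bash
python3 - <<'E'
from h import *
st(); b=snap('scene','s19'); a=snap('top','t19'); crop(b,220,180,70,60,10,'s19d');crop(a,230,150,80,65,9,'t19d')
a=np.radians(.6);R=np.array([[np.cos(a),-np.sin(a)],[np.sin(a),np.cos(a)]])
G=lambda x,y,z: np.r_[R@[x,y]+[.5994,.0407],z]
print('handle front corner pred', (proj('scene',[G(-.009,-.116,.06),G(-.054,-.116,.06)])-[220,180])*10+4, (proj('top',[G(-.009,-.116,.06),G(-.054,-.116,.06)])-[230,150])*9+4)
E
python3 rect.py 9 19
```

```text
23.1 [ 0.4307 -0.3179  0.2483] [-8.993e+01 -3.000e-02 -8.951e+01] F [-0.1  0.   0. ] w 0.4 j7 [ 14.  34.  29. 105. -22.  46. -35.]
handle front corner pred [[238.17358307 169.23232461]
 [262.68882545  64.84575968]] [[435.45878728 294.53947324]
 [455.00912819 445.33307668]]
top 9
[(4, (0.59, 772), None), (2, (0.31, 857), None), (0, (0.39, 765), None), (-2, (-0.27, 382), None), (-4, (-0.55, 131), None), (-6, None, (-0.94, 268)), (-8, None, (-0.73, 751)), (-10, None, (-0.45, 825)), (-12, None, (-0.29, 466)), (-14, None, (-0.41, 43))]
top 19
[(4, (0.58, 729), None), (2, (0.31, 801), None), (0, (0.37, 688), None), (-2, (-0.29, 325), None), (-4, (-0.56, 93), (-0.16, 36)), (-6, None, (-0.86, 475)), (-8, None, (-0.72, 989)), (-10, None, (-0.73, 1142)), (-12, None, (-0.08, 780)), (-14, None, (0.04, 195))]
scene 9
[(4, (0.53, 494), None), (2, (-0.03, 438), None), (0, (-0.49, 579), None), (-2, (-0.67, 640), None), (-4, (-0.82, 258), None), (-6, None, None), (-8, None, (0.44, 112)), (-10, None, (0.23, 246)), (-12, None, (-0.07, 322)), (-14, None, (-0.51, 274))]
scene 19
[(4, (0.53, 494), None), (2, (-0.06, 448), None), (0, (-0.52, 587), None), (-2, (-0.67, 645), None), (-4, (-0.8, 260), None), (-6, None, None), (-8, None, (0.42, 124)), (-10, None, (0.22, 262)), (-12, None, (-0.09, 345)), (-14, None, (-0.54, 300))]
```

View pics/s19d.png

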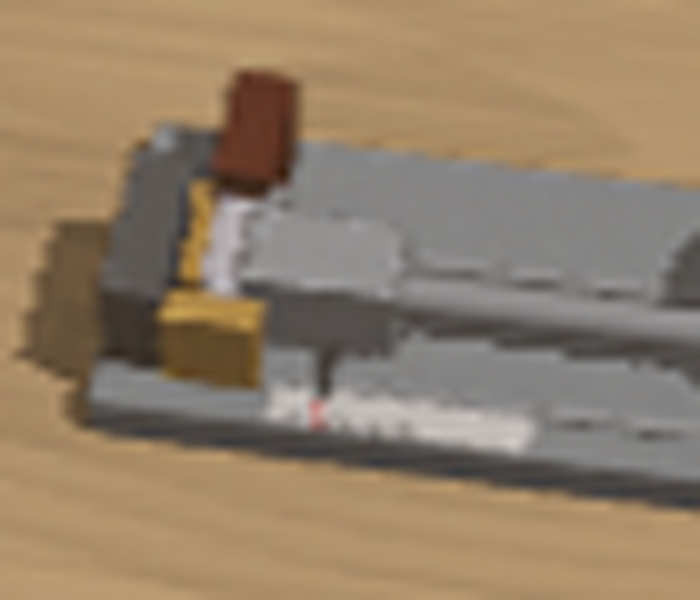

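View pics/t19d.png

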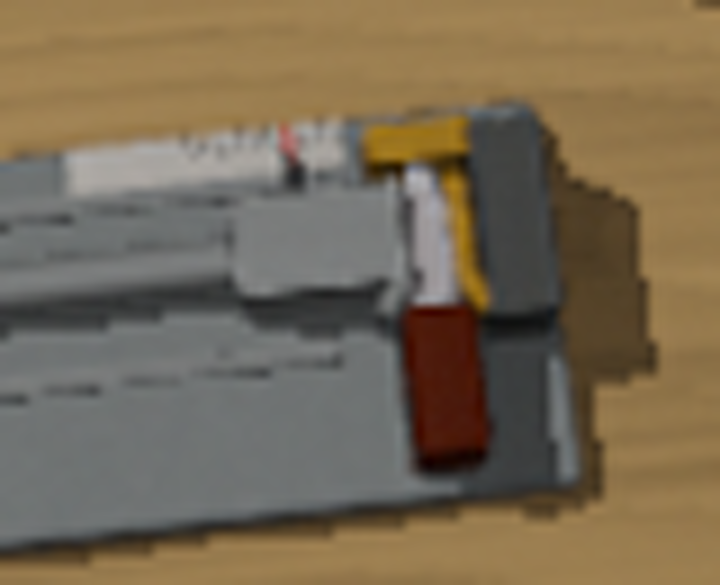

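View pics/s19.png

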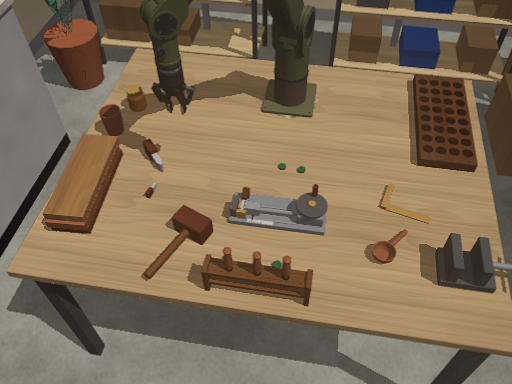

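```bash
python3 -c "
from cell import manip
print(manip.job_done())"
```

```text
the job is handed in; nothing more can be done
None
```

The gauge is set on the red line with the slack taken up clockwise. The setting blade stands in the gap against the end stop. I handed the job in at about 23 s of the 64 s allowed; no verdict came back.

- **Setting:** I cranked counter-clockwise about 264°, which took the pointer roughly 10 mm past the red line. I then turned clockwise about 186°, covering the slack and the return, without reversing.
- **Blade:** I picked up the middle-sized blade by its handle, set it on the bed and slid it in nose first. The push force during insertion was about 4–7 N, part of it the blade pressing on the bed. It stopped moving at the end stop, where the force rose to 11 N. I then released it and moved the arm clear.

**Last checks:**
- **Pointer:** it reads within about 1 mm of the red line, and the scene camera gave the same reading after the handle was released and after the blade went in.
- **Blade position:** it stands upright with its nose at the stop and the pad pressed back.
- **Bystanders:** everything else looks undisturbed by eye in the scene view; I did not measure their positions.

**Disagreements:**
- The two cameras differ by about 5 mm in x. I corrected for this using the robot's position while it held the handwheel handle.
- The top camera's pointer reading moved about 1 mm as the arm's shadow moved off it, while the scene camera's did not.
- The slack and the pad's press could not be measured directly. I judged them from the cranking and the pictures.

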